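Set up a strap clamp over a blank on the drilling fixture plate

ROBOT

A 6-joint arm with a two-finger parallel gripper is mounted at the origin on a cart in front of the work surface, level with it; the furniture and walls round the work are solid. World frame = base frame: x ahead of the robot, y to its left, z up, the work surface at z = 0. Lengths are in m, angles in rad, forces in N, time in s.
With the tool pointing down it reaches from about 0.4 to 0.825 m from the base axis. Payload 7 kg.
Tool frame: the origin (TCP) lies midway between the tips of the shut fingers; the grasp point (between the pads) lies 19 mm behind it (pinch_z is the distance from the TCP to the grasp point, in m); z points along the fingers, y is the line along which they close (so a half turn about z gives the same grasp; the last joint's range is limited). The gripper opens to 88 mm and grips with 3 to 60 N. Pads are 19 mm wide; open, the fingers measure 130 mm over their backs; the gripper's body (78 mm by 193 mm) begins 47 mm behind the grasp point.
Start: joints at [-1.025, 0.359, 0.012, 0, -1.224, -0.288], TCP at [0.172, -0.653, 0.227] pointing down, gripper open.
Joint ranges: [-3.07, 3.07], [-1.43, 2.12], [-1.02, 1.25], [-3.03, 1.67], [-3.05, -0], [-3.03, 3.03]. Speed limits (rad/s): [2.39, 2.39, 3.01, 3.14, 3.14, 3.14].

INTERFACE

Orientations are given as a unit quaternion [x, y, z, w].
In Python, from bench import * gives the robot as it stands.
- The arm moves only by the tool servo_tool, never from a script. Its argument "increments" is a list of rows, each an object of numbers: "grip": the finger opening in mm, from 0 to 87.6; "tx", "ty", "tz": the shift along the tool's x, y, z in mm; "rx", "ry", "rz": the turn, a rotation vector about the tool's x, y, z in degrees. In form: [{"grip": .., "tx": .., "ty": .., "tz": .., "rx": .., "ry": .., "rz": ..}, ...]. A call has 1 to 8 rows; each row shifts and turns the commanded pose from where the row before left it, along the tool's axes as they then stand; what a row does not reach is not made up. A row lasts 1/8 s, in which the tool goes at most 62.5 mm and 10.7 degrees, less where a joint would pass 70% of its speed; a pose out of reach is approached as far as the arm can. A call with a gripper value outside its range is refused whole. The fingers move at their own pace and stop on an object; "squeeze" is the grip in N (left out, the last holds). Time passes only in rows, so rows that do not move let the fingers close. It gives the time, the measured TCP pose, the force, the opening and the grip force at its end, in the units of the state.
- sense(): the state, without advancing time (a new reading comes with each control period).
- read_camera(name): name is "scene" or "side" or "wrist"; returns a dict with "pixels" (420x560x3 uint8, red, green, blue), "fov_y" (degrees; the focal length in pixels is half the picture's height over the tangent of half this angle, whatever the lens; pixels are square), "cx", "cy" (the principal point, pixels), "D" ([k1, k2, p1, p2, k3] as OpenCV has them; the pictures are not rectified), "rvec" (rotation vector, rad) and "tvec" (3), from world to camera coordinates, as OpenCV has them; the wrist camera has in their place "T_tool_cam" (4x4, takes a point from camera to tool coordinates, whose origin is the TCP and whose axes are the flange's). Camera axes: x right, y down, z forward; pixel columns grow to the right and rows downward; lengths in m; the calibration is good to about 2 mm. A picture is of the moment at which its call begins: read the wrist's pose just before it. There is no depth.
- close_job(): hands the job in; it is judged then, once.
The state is a dict: "clock": time; "joints": joint angles; "joint_vel": joint speeds; "effort": joint torques, N m; "position": TCP position; "orientation": TCP orientation; "ft_force": force on the tool from outside, world axes, zero at the start; "wrist_torque": the same for the moment, N m; "width": finger opening in m; "finger_force": force on a finger pad.
Only numpy, scipy, OpenCV 4.12 (cv2) and the standard library are available. Lean on these libraries where they do the work, as an engineer would, in place of code of your own. Each camera call takes 0.05 s, during which the arm holds its last target. There are 200 camera calls.

TASK

Clamp the wooden blank down ready for drilling. Lay it flat on the fixture plate, close up against its three locating pins, put the one packing block that is just as thick as the blank on the plate at the far side of the stud from the blank, then lay the slotted strap over the stud so that it bridges level and straight across from blank to block, and slide the clamping knob down the stud until it sits flat on the strap. Leave the other two packing blocks where they are.

Things in the scene. Friction and masses are not known exactly. Their poses are not given: they have to be found in the camera images.
- fixture_plate: Dark grey cast-iron plate fixed on the bench, 170 (x) x 140 (y) x 24 mm; origin at centre of underside. T-slot along y at x=0. Steel locating pins, 8 mm diameter, 14 mm above the top face, at (x,y) = (-73,-42), (-73,42), (-50,61.5) mm: the first two stop the blank's long side, the third its end. A blank along y touching all three has its centre at x=-50, y=0. The packing block goes on the +x side.
- clamp_stud: Fixed upright threaded steel stud in the plate's T-slot (plate x=0, y within 18 mm of 0), 10 mm diameter, 61 mm above the plate's top face, its last 10 mm tapering to a 3 mm tip. Origin on its axis at the height of the plate's top face; axes parallel to the plate's. A packing block centred about 48 mm from it in +x, at the same y, supports the end of a strap centred on it and leaves finger room.
- wood_blank: Plain pale wood blank, the workpiece: 38 (its x) x 115 (its y, the long axis) x 19 mm thick, loose, lying flat on the bench; origin at the centre of its underside. 0.05 kg.
- clamp_strap: Dark steel strap, flat bar 130 (x) x 34 (y) x 12 mm thick, loose, lying flat; origin at the centre of its underside. A slot 60 mm long (x) and 16 mm wide goes right through its middle, for the stud. Both halves alike. 0.3 kg. In use its underside is 19 mm above the plate's top face.
- block_thin: Bright steel packing block, the thin long one: 40 (x) x 70 (y) x 10 mm high, two holes in its top; loose; origin at the centre of its underside.
- block_mid: Bright steel packing block of middle height: 40 (x) x 55 (y) x 19 mm high, two holes in its top; loose; origin at the centre of its underside. 0.3 kg.
- block_tall: Bright steel packing block, the tall square one: 40 (x) x 40 (y) x 32 mm high, one hole in its top; loose; origin at the centre of its underside.
- clamp_knob: Round grey ribbed knob with a steel flange below, 41 mm across, 24 mm high, loose, standing on its flange; origin at the centre of its underside. A plain unthreaded 14 mm bore runs right through along z, so it slips down over the stud without turning. 0.1 kg. In use its underside is 31 mm above the plate's top face.
Not all that is in view belongs to the job. What is shaped like the block_mid but blue or pink is not meant.

How it is judged:
By the outcome, as a careful person would: the job done as asked, in the order asked, and still so for the second after the job is handed in, with the robot touching nothing.
It also fails if it takes over 120 s, if anything falls off the work surface, if the arm or the gripper's body presses on something with over 40 N, if the wrist force passes 120 N, or if a joint passes its speed limit or range.

## Working session

There is one attempt and no reset: what is moved stays moved. The work goes in short steps, Python scripts to look and compute and a tool call to move; the robot and the scene stay as the last step left them, time stands still between calls to the robot, and variables do not carry over. Pictures are saved under pics/ and viewed, at most 14 in all, crops included, and the job is handed in when it is done.

Besides the shell and the picture viewer there is one more tool, called after ">>>" by a JSON object that holds its "api" and its "payload", one argument or row to a line. servo_tool: Moves the arm, as the interface text tells. Its arguments: {"type":"object","properties":{"increments":{"type":"array"},"squeeze":{"type":"number"}},"required":["increments"]}

```bash
ls; mkdir -p pics
cat > h.py <<'E'
from bench import *
import numpy as np, cv2
from scipy.spatial.transform import Rotation as R
def cam(name):
    s=sense(); c=read_camera(name); im=c["pixels"]; h=im.shape[0]
    f=h/2/np.tan(np.radians(c["fov_y"])/2)
    K=np.array([[f,0,c["cx"]],[0,f,c["cy"]],[0,0,1.]])
    if "rvec" in c:
        Rm=cv2.Rodrigues(np.array(c["rvec"],float))[0]; t=np.array(c["tvec"],float).ravel()
    else:
        T=np.eye(4);T[:3,:3]=R.from_quat(s["orientation"]).as_matrix();T[:3,3]=s["position"]
        W=np.linalg.inv(T@np.array(c["T_tool_cam"])); Rm,t=W[:3,:3],W[:3,3]
    return dict(im=np.array(im),K=K,D=np.array(c["D"],float),R=Rm,t=t)
def ray(c,uv):
    p=cv2.undistortPoints(np.array(uv,float).reshape(-1,1,2),c["K"],c["D"])[:,0]
    d=np.c_[p,np.ones(len(p))]@c["R"]; o=-c["R"].T@c["t"]; return o,d
def onz(c,uv,z):
    o,d=ray(c,uv); return o+d*((z-o[2])/d[:,2])[:,None]
def proj(c,P):
    return cv2.projectPoints(np.array(P,float).reshape(-1,1,3),cv2.Rodrigues(c["R"])[0],c["t"],c["K"],c["D"])[0][:,0]
def save(c,n,box=None,k=1):
    im=c["im"][...,::-1]
    if box: u0,v0,u1,v1=box; im=im[v0:v1,u0:u1]
    cv2.imwrite("pics/"+n,cv2.resize(im,None,fx=k,fy=k,interpolation=cv2.INTER_CUBIC))
E
python3 - <<'E'
from h import *
s=sense();print({k:np.round(v,3) for k,v in s.items()})
import pickle
d={n:cam(n) for n in("scene","side")}
pickle.dump(d,open("c0.pkl","wb"))
for n in d: save(d[n],n+"0.png",k=1.42); print(n,np.round(-d[n]["R"].T@d[n]["t"],3))
E
```

```text
pics
{'clock': np.float64(0.0), 'joints': array([-1.025,  0.359,  0.011, -0.   , -1.224, -0.288]), 'joint_vel': array([ 0.001, -0.001, -0.   , -0.001,  0.   , -0.001]), 'effort': array([-1.0000e-03, -5.8272e+01,  2.9306e+01,  6.9980e+00,  7.0000e-03,
       -0.0000e+00]), 'position': array([ 0.172, -0.652,  0.226]), 'orientation': array([-0.128,  0.992,  0.001, -0.   ]), 'ft_force': array([0.266, 0.02 , 0.443]), 'wrist_torque': array([ 0.015,  0.007, -0.015]), 'finger_force': np.float64(0.0), 'width': np.float64(0.087)}
scene [-0.208  0.746  0.8  ]
side [ 0.704 -0.954  1.444]
```

View pics/scene0.png

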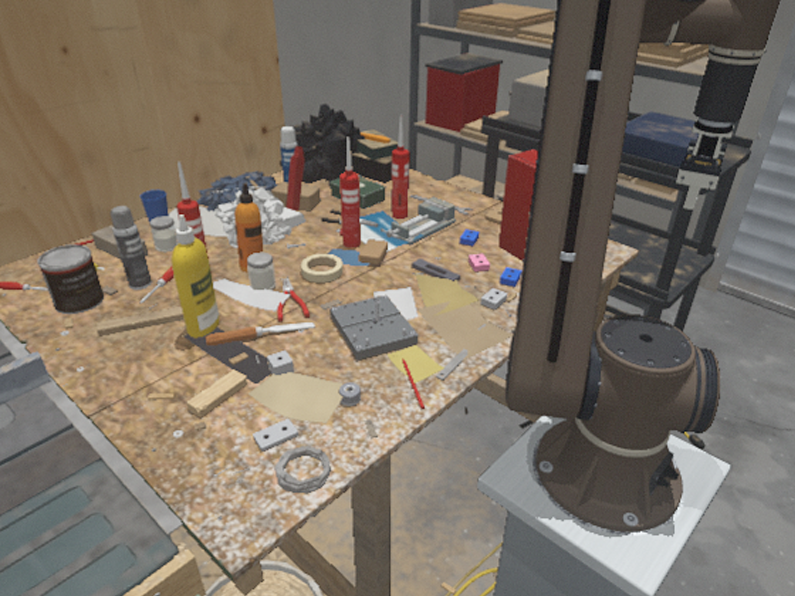

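View pics/side0.png

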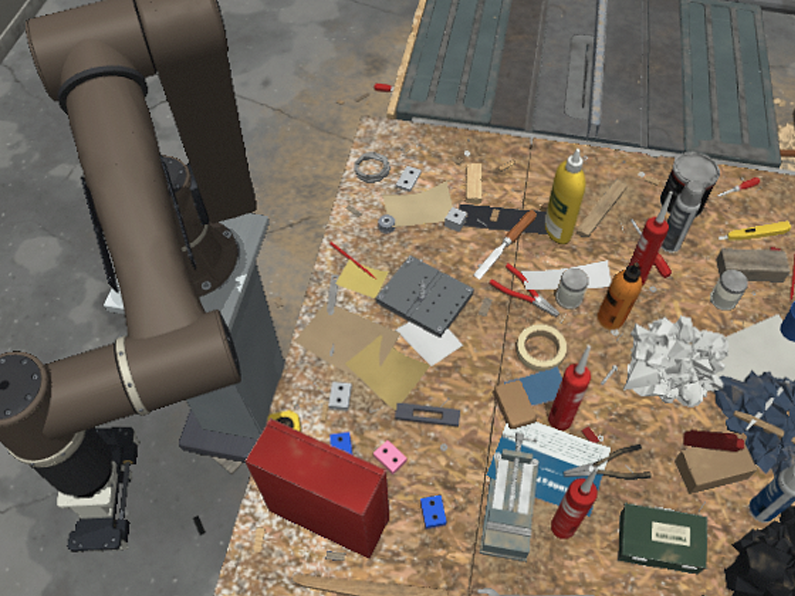

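Side view (shown at 1.42×): plate at (424,294), wood blank at (474,181), knob at (387,222), thin block at (408,178), tall block at (456,217), strap with its slot at (427,413). Block_mid-like candidates are grey (340,394), blue (341,443), pink (390,456) and blue (433,511). Only the grey one is bright steel with two holes. I'll confirm it in an enlarged crop.

Run:
```python
from h import *
import pickle
d=pickle.load(open("c0.pkl","rb"));c=d["side"]
save(c,"crop_s.png",(210,100,350,310),2.8)
save(c,"crop_m.png",(215,255,335,375),4)
a=np.array
for n,uv,z in [("plate",(424,294),.024),("blank",(474,181),.019),("knob",(387,219),.024),("thin",(408,178),.01),("tall",(456,215),.032),("mid",(340,394),.019),("strap",(427,413),.012)]:
    print(n,np.round(onz(c,a(uv)/1.42,z),3))
im=c["im"];hsv=cv2.cvtColor(im,cv2.COLOR_RGB2HSV)
for u,v in[(300,205),(333,128),(239,277),(300,291),(290,291)]: print(im[v,u],hsv[v,u])
```

```text
plate [[ 0.563 -0.016  0.024]]
blank [[0.626 0.337 0.019]]
knob [[0.441 0.177 0.024]]
thin [[0.464 0.326 0.01 ]]
tall [[0.6   0.212 0.032]]
mid [[ 0.437 -0.286  0.019]]
strap [[ 0.618 -0.292  0.012]]
[108 113 115] [ 99  16 115]
[217 186 140] [ 18  90 217]
[187 191 193] [100   8 193]
[187 149 106] [ 16 110 187]
[78 76 76] [ 0  7 78]
```

View pics/crop_s.png

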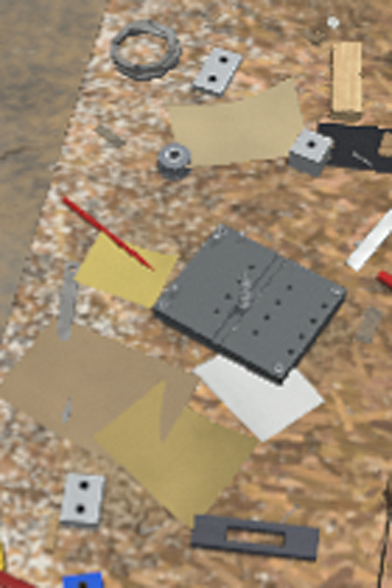

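View pics/crop_m.png

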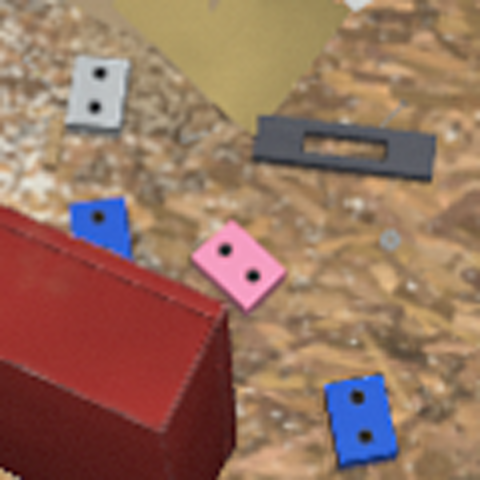

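The crop shows the grey block_mid at crop (99,94), steel with two holes. The blue and pink look-alikes and the strap at (345,148) are clearly separate. I'll measure yaw and size from colour masks, and the height of the red box for clearance.

```bash
cat >> h.py <<'E'
def rect(c,mask,uv,z,pl=True):
    "min-area rectangle on plane z of the mask blob nearest pixel uv -> centre, long-axis angle deg, sizes mm"
    cs,_=cv2.findContours(mask.astype(np.uint8)*255,cv2.RETR_EXTERNAL,cv2.CHAIN_APPROX_NONE)
    cs=[k for k in cs if cv2.contourArea(k)>30]
    k=max(cs,key=lambda k:cv2.pointPolygonTest(k,tuple(map(float,uv)),True))
    P=onz(c,k[:,0],z)[:,:2]
    b=cv2.boxPoints(cv2.minAreaRect((P*1000).astype(np.float32)))
    e1,e2=b[1]-b[0],b[2]-b[1]; l=e1 if np.hypot(*e1)>np.hypot(*e2) else e2
    return b.mean(0).round(1),round(np.degrees(np.arctan2(l[1],l[0]))%180,1),sorted([round(float(np.hypot(*e1))),round(float(np.hypot(*e2)))]),b.round(0).tolist()
def to(x,y,yaw=None):
    "needed shift in tool axes, mm, and turn; yaw = world angle of tool y line (deg, mod 180)"
    s=sense();M=R.from_quat(s["orientation"]).as_matrix();p=np.array(s["position"])*1000
    d=M.T@(np.array([x,y,p[2]])-p); cur=np.degrees(np.arctan2(M[1,1],M[0,1]))
    t=None if yaw is None else (-((yaw-cur+90)%180-90))
    print("pos",p.round(1),"yaw(y)",round(cur,1),"tx,ty",d[:2].round(1),"rz",t,"j6",round(s["joints"][5],2),"tilt",M[:,2].round(4),"t",round(float(s["clock"]),1))
E
python3 - <<'E'
from h import *
import pickle
d=pickle.load(open("c0.pkl","rb"));c=d["side"];im=c["im"].astype(int);hsv=cv2.cvtColor(c["im"],cv2.COLOR_RGB2HSV).astype(int)
S,V=hsv[...,1],hsv[...,2]
print("mid",rect(c,(S<30)&(V>150),(236,277),.019))
print("strap",rect(c,(V<110)&(S<60),(289,291),.012))
print("plate",rect(c,(V<140)&(S<50),(290,210),.024))
print("blank",rect(c,(V>185)&(S>60)&(S<115),(333,127),.019))
print("knob",rect(c,(V<170)&(S<40),(272,156),.015))
s=d["scene"]
for uv in[(503,250),(540,275)]:
  b=onz(s,[np.array(uv)/1.42],0)[0];print("box",b.round(3))
print("side box tops at z=.2",onz(c,np.array([(263,425),(385,475),(370,555),(250,460)])/1.42,.2).round(3).tolist())
o,D=ray(s,[np.array((508,155))/1.42]);o2,D2=ray(c,[np.array((263,425))/1.42])
A=np.c_[D[0],-D2[0]];k=np.linalg.lstsq(A,o2-o,rcond=None)[0];print(o+k[0]*D[0],o2+k[1]*D2[0])
to(440,-290)
E
```

```text
mid (array([ 435. , -285.7], dtype=float32), np.float32(93.9), [41, 54], [[413.0, -260.0], [416.0, -314.0], [457.0, -311.0], [453.0, -257.0]])
strap (array([ 617.7, -294. ], dtype=float32), np.float32(3.2), [38, 130], [[552.0, -279.0], [554.0, -316.0], [683.0, -309.0], [681.0, -272.0]])
plate (array([562.6, -20.8], dtype=float32), np.float32(157.8), [156, 176], [[452.0, -60.0], [614.0, -126.0], [673.0, 18.0], [511.0, 85.0]])
blank (array([620.8, 339.7], dtype=float32), np.float32(109.6), [61, 116], [[572.0, 384.0], [611.0, 275.0], [669.0, 295.0], [630.0, 405.0]])
knob (array([438.8, 170.2], dtype=float32), np.float32(101.2), [37, 56], [[415.0, 194.0], [426.0, 139.0], [462.0, 146.0], [451.0, 201.0]])
box [ 0.56  -0.506  0.   ]
box [ 0.418 -0.463  0.   ]
side box tops at z=.2 [[0.352, -0.455, 0.2], [0.58, -0.504, 0.2], [0.583, -0.641, 0.2], [0.348, -0.522, 0.2]]
[ 0.51886785 -0.41012412  0.30295175] [ 0.3821203  -0.49762023  0.30660665]
pos [ 172.  -652.3  225.7] yaw(y) 104.8 tx,ty [-351.5  282. ] rz None j6 -0.29 tilt [-5.0e-04  1.4e-03 -1.0e+00] t 0.1
```

>>> {"api": "servo_tool", "payload": {
  "increments": [
    {"tz": -60},
    {"tz": -60},
    {"tz": -60},
    {"tx": -43, "ty": 42},
    {"tx": -43, "ty": 42},
    {"tx": -43, "ty": 42},
    {"tx": -43, "ty": 42},
    {"tx": -43, "ty": 42}
  ]
}}

```text
$.increments[0]: bad value
```

>>> {"api": "servo_tool", "payload": {
  "increments": [
    {"tx": -43, "ty": 42},
    {"tx": -43, "ty": 42},
    {"tx": -43, "ty": 42},
    {"tx": -43, "ty": 42},
    {"tx": -43, "ty": 42},
    {"tx": -43, "ty": 42},
    {"tx": -43, "ty": 42},
    {}
  ]
}}

```text
$.increments[0]: bad value
```

Run:
```python
from h import *
import pickle
c=cam("wrist");pickle.dump(c,open("w1.pkl","wb"));save(c,"w1.png",k=1.42)
print("cam",np.round(-c["R"].T@c["t"],3)); to(540,-30)
print(proj(c,[[.5626,-.0208,.024],[.435,-.286,.019],[.618,-.294,.012]]).round())
```

```text
cam [ 0.108 -0.669  0.384]
pos [ 172.  -652.3  225.8] yaw(y) 104.8 tx,ty [-514.5  508. ] rz None j6 -0.29 tilt [-4.0e-04  1.2e-03 -1.0e+00] t 0.1
[[657. 574.]
 [509. 455.]
 [448. 551.]]
```

View pics/w1.png

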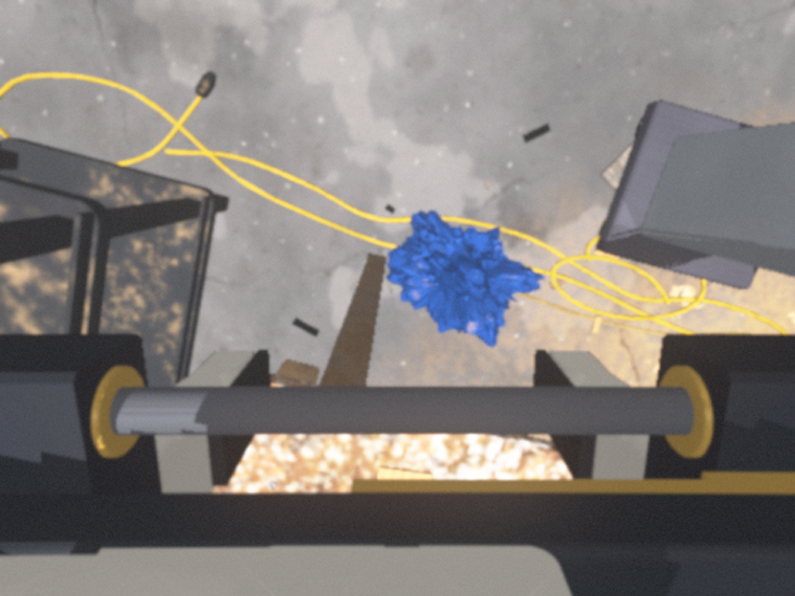

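>>> {"api": "servo_tool", "payload": {
  "increments": [
    {"grip": 87, "tx": 0, "ty": 0, "tz": -60, "rx": 0, "ry": 0, "rz": 0},
    {"grip": 87, "tx": 0, "ty": 0, "tz": -60, "rx": 0, "ry": 0, "rz": 0},
    {"grip": 87, "tx": 0, "ty": 0, "tz": -60, "rx": 0, "ry": 0, "rz": 0},
    {"grip": 87, "tx": -47, "ty": 39, "tz": 0, "rx": 0, "ry": 0, "rz": 0},
    {"grip": 87, "tx": -47, "ty": 39, "tz": 0, "rx": 0, "ry": 0, "rz": 0},
    {"grip": 87, "tx": -47, "ty": 39, "tz": 0, "rx": 0, "ry": 0, "rz": 0},
    {"grip": 87, "tx": -47, "ty": 39, "tz": 0, "rx": 0, "ry": 0, "rz": 0},
    {"grip": 87, "tx": -47, "ty": 39, "tz": 0, "rx": 0, "ry": 0, "rz": 0}
  ]
}}

```text
clock: 1.15
position: [0.3503, -0.4024, 0.4065]
orientation: [-0.128, 0.992, 0.0, 0.0]
ft_force: [1.1, -0.7, -0.3]
width: 0.0874
finger_force: 0.0
```

>>> {"api": "servo_tool", "payload": {
  "increments": [
    {"grip": 87, "tx": -47, "ty": 39, "tz": 0, "rx": 0, "ry": 0, "rz": 0},
    {"grip": 87, "tx": -47, "ty": 39, "tz": 0, "rx": 0, "ry": 0, "rz": 0},
    {"grip": 87, "tx": -47, "ty": 39, "tz": 0, "rx": 0, "ry": 0, "rz": 0},
    {"grip": 87, "tx": -47, "ty": 39, "tz": 0, "rx": 0, "ry": 0, "rz": 0},
    {"grip": 87, "tx": -47, "ty": 39, "tz": 0, "rx": 0, "ry": 0, "rz": 0},
    {"grip": 87, "tx": -47, "ty": 39, "tz": 0, "rx": 0, "ry": 0, "rz": 0},
    {"grip": 87, "tx": -47, "ty": 39, "tz": 0, "rx": 0, "ry": 0, "rz": 0},
    {"grip": 87, "tx": -47, "ty": 39, "tz": 0, "rx": 0, "ry": 0, "rz": 0}
  ]
}}

```text
clock: 2.15
position: [0.6344, -0.0048, 0.4065]
orientation: [-0.129, 0.992, 0.0, -0.0]
ft_force: [0.6, -1.9, 0.5]
width: 0.0868
finger_force: 0.0
```

Run:
```python
from h import *
import pickle
c=cam("wrist");pickle.dump(c,open("w2.pkl","wb"));save(c,"w2.png",k=1.42)
print("cam",np.round(-c["R"].T@c["t"],3)); to(640,0); print(sense()["ft_force"])
print(proj(c,[[.5626,-.0208,.024]]).round()*1.42)
```

```text
cam [ 0.57  -0.021  0.565]
pos [6.376e+02 3.000e-01 4.038e+02] yaw(y) 104.9 tx,ty [-2.2 -0.9] rz None j6 -1.62 tilt [-2.2e-03  6.0e-04 -1.0e+00] t 2.2
[ 3.62700332  2.19128432 -1.04874047]
[[403.28 160.46]]
```

View pics/w2.png

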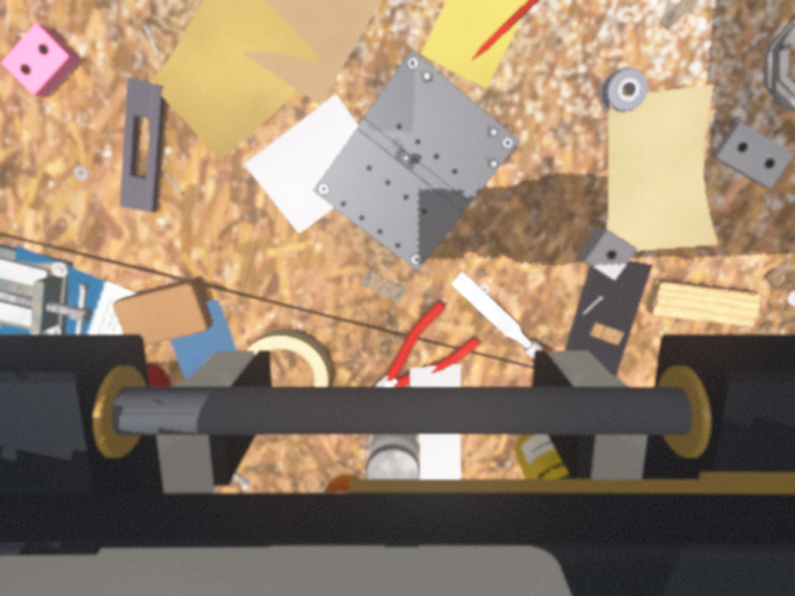

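The wrist view (1.42×) shows the plate with corners A(412,52), B(520,140), C(418,270), D(314,190). The pins are at (427,77), (493,132) and (494,163), so AB is the -x side. The stud tip is near (405,155), the blank at (707,304), the knob at (628,90) and the strap at (142,145).

Run:
```python
from h import *
import pickle
c=pickle.load(open("w2.pkl","rb"));hsv=cv2.cvtColor(c["im"],cv2.COLOR_RGB2HSV).astype(int);S,V=hsv[...,1],hsv[...,2]
a=lambda p:np.array(p)/1.42
Q=onz(c,a([(412,52),(520,140),(418,270),(314,190)]),.024)[:,:2]*1000
Pn=onz(c,a([(427,77),(493,132),(494,163)]),.038)[:,:2]*1000
L=np.array([(-85,-70),(-85,70),(85,70),(85,-70),(-73,-42),(-73,42),(-50,61.5)])
W=np.r_[Q,Pn]
l0,w0=L.mean(0),W.mean(0);A=(W-w0).T@(L-l0);U,_,Vt=np.linalg.svd(A);Rm=U@np.diag([1,np.linalg.det(U@Vt)])@Vt;t=w0-Rm@l0
print("plate",t.round(1),np.degrees(np.arctan2(Rm[1,0],Rm[0,0])).round(1),"res",(W-L@Rm.T-t).round(1).tolist())
st=onz(c,[a((405,155))],.080)[0,:2]*1000;print("stud local",(Rm.T@(st-t)).round(1))
print("blank loc",rect(c,(V>150)&(S>50)&(S<125),a((707,304)),.019))
print("blank corners man",onz(c,a([(658,281),(760,292),(756,327),(654,315)]),.019).round(3)[:,:2].tolist())
print("knob",onz(c,[a((628,89))],.024).round(4)[:,:2]); 
save(c,"crop2.png",(215,25,375,200),3.4)
```

```text
plate [564.9  -7.6] -22.5 res [[2.5, 1.3], [-0.2, -0.8], [-1.4, -0.5], [-1.9, 1.9], [0.9, 0.1], [0.5, -1.2], [-0.4, -0.6]]
stud local [ -1.3 -14.4]
blank loc (array([612.3,  -4.5], dtype=float32), np.float32(104.7), [401, 868], [[308.0, 364.0], [529.0, -475.0], [916.0, -374.0], [696.0, 466.0]])
blank corners man [[0.615, 0.282], [0.598, 0.394], [0.636, 0.407], [0.652, 0.292]]
knob [[0.4405 0.1769]]
```

View pics/crop2.png

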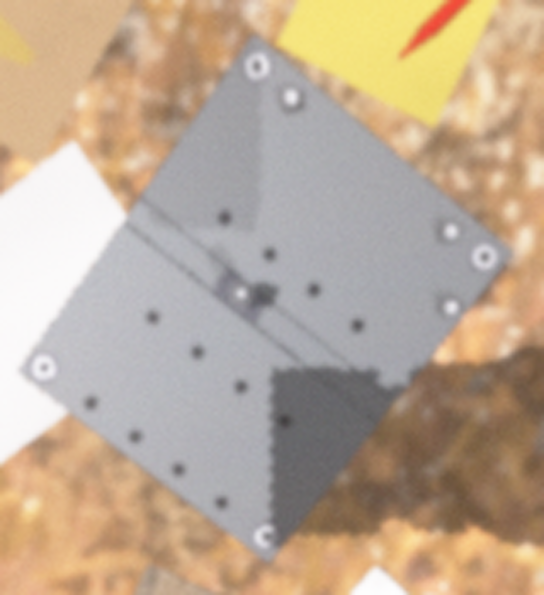

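>>> {"api": "servo_tool", "payload": {
  "increments": [
    {"grip": 87, "tx": -12.5, "ty": 56, "tz": 0, "rx": 0, "ry": 0, "rz": -10.4},
    {"grip": 87, "tx": 0, "ty": 0, "tz": 0, "rx": 0, "ry": 0, "rz": -10.4},
    {"grip": 87, "tx": 0, "ty": 0, "tz": 0, "rx": 0, "ry": 0, "rz": -10.4},
    {"grip": 87, "tx": 0, "ty": 0, "tz": 0, "rx": 0, "ry": 0, "rz": -10.4},
    {"grip": 87, "tx": 0, "ty": 0, "tz": 0, "rx": 0, "ry": 0, "rz": -10.4},
    {"grip": 87, "tx": 0, "ty": 0, "tz": 0, "rx": 0, "ry": 0, "rz": -10.4},
    {"grip": 87, "tx": 0, "ty": 0, "tz": 0, "rx": 0, "ry": 0, "rz": -10.4},
    {"grip": 87, "tx": 0, "ty": 0, "tz": 0, "rx": 0, "ry": 0, "rz": -10.4}
  ]
}}

```text
clock: 3.2
position: [0.6313, 0.0506, 0.4062]
orientation: [0.756, -0.654, -0.0, 0.0]
ft_force: [0.4, 0.8, -0.7]
width: 0.087
finger_force: 0.0
```

Run:
```python
from h import *
import pickle
c=pickle.load(open("w2.pkl","rb"))
a=lambda p:np.array(p)/3.4+np.array([215,25])-.35
Q=onz(c,a([(257,33),(514,255),(268,561),(20,370)]),.024)[:,:2]*1000
Pn=onz(c,a([(291,98),(451,232),(451,306)]),.038)[:,:2]*1000
L=np.array([(-85,-70),(-85,70),(85,70),(85,-70),(-73,-42),(-73,42),(-50,61.5)])
W=np.r_[Q,Pn]
l0,w0=L.mean(0),W.mean(0);A=(W-w0).T@(L-l0);U,_,Vt=np.linalg.svd(A);Rm=U@np.diag([1,np.linalg.det(U@Vt)])@Vt;t=w0-Rm@l0
print("plate",t.round(1),np.degrees(np.arctan2(Rm[1,0],Rm[0,0])).round(1),"res",(W-L@Rm.T-t).round(1).tolist())
st=onz(c,a([(241,294)]),.085)[0,:2]*1000;print("stud",st.round(1),"local",(Rm.T@(st-t)).round(1))
s=pickle.load(open("c0.pkl","rb"))["side"]
print("bottle",onz(s,[np.array((563,238))/1.42],0.0).round(3))
to(625,344,188.3)
```

```text
plate [564.4  -8.5] -23.0 res [[0.5, 0.7], [1.1, -0.4], [-1.5, -0.4], [-0.9, 2.1], [0.8, -0.6], [0.4, -0.7], [-0.4, -0.8]]
stud [560.5 -19.4] local [  0.7 -11.6]
bottle [[0.856 0.216 0.   ]]
pos [631.3  50.6 406.2] yaw(y) -171.7 tx,ty [-291.2  -36.2] rz 0.012479114306643169 j6 -0.24 tilt [-7.e-04 -1.e-04 -1.e+00] t 3.2
```

>>> {"api": "servo_tool", "payload": {
  "increments": [
    {"grip": 87, "tx": -59, "ty": -6, "tz": 0, "rx": 0, "ry": 0, "rz": 0},
    {"grip": 87, "tx": -59, "ty": -6, "tz": 0, "rx": 0, "ry": 0, "rz": 0},
    {"grip": 87, "tx": -59, "ty": -6, "tz": 0, "rx": 0, "ry": 0, "rz": 0},
    {"grip": 87, "tx": -59, "ty": -6, "tz": 10, "rx": 0, "ry": 0, "rz": 0},
    {"grip": 87, "tx": -59, "ty": -6, "tz": 10, "rx": 0, "ry": 0, "rz": 0},
    {"grip": 87, "tx": -46, "ty": -6, "tz": 40, "rx": 0, "ry": 0, "rz": 0},
    {"grip": 87, "tx": 0, "ty": 0, "tz": 60, "rx": 0, "ry": 0, "rz": 0},
    {"grip": 87, "tx": 0, "ty": 0, "tz": 20, "rx": 0, "ry": 0, "rz": 0}
  ]
}}

```text
clock: 4.2
position: [0.6176, 0.3932, 0.2606]
orientation: [0.755, -0.656, -0.001, 0.004]
ft_force: [0.6, -0.1, 0.7]
width: 0.0868
finger_force: 0.0
```

```bash
cat >> h.py <<'E'
def blob(c,lo,hi,z,seed):
    "rect of HSV-range blob around world seed (m)"
    hsv=cv2.cvtColor(c["im"],cv2.COLOR_RGB2HSV); m=cv2.inRange(hsv,np.array(lo),np.array(hi))
    m=cv2.morphologyEx(m,cv2.MORPH_OPEN,np.ones((5,5))); m[235:]=0
    return rect(c,m>0,proj(c,[[*seed,z]])[0],z)
E
python3 - <<'E'
from h import *
import pickle
c=cam("wrist");pickle.dump(c,open("w3.pkl","wb"));save(c,"w3.png")
to(625,344,188.3)
p=proj(c,[[.625,.344,.019]])[0];print(p)
u,v=p.astype(int);print(cv2.cvtColor(c["im"],cv2.COLOR_RGB2HSV)[v-6:v+7:6,u-20:u+21:20].tolist())
E
```

```text
pos [617.6 392.7 259.6] yaw(y) -172.0 tx,ty [49.3 -0.5] rz -0.308376784806228 j6 -0.69 tilt [-0.0071 -0.0052 -1.    ] t 4.2
[281.87686493 135.06451275]
[[[13, 110, 222], [21, 76, 249], [18, 129, 226]], [[14, 118, 222], [22, 73, 250], [16, 121, 188]], [[18, 115, 241], [21, 77, 248], [14, 110, 211]]]
```

View pics/w3.png

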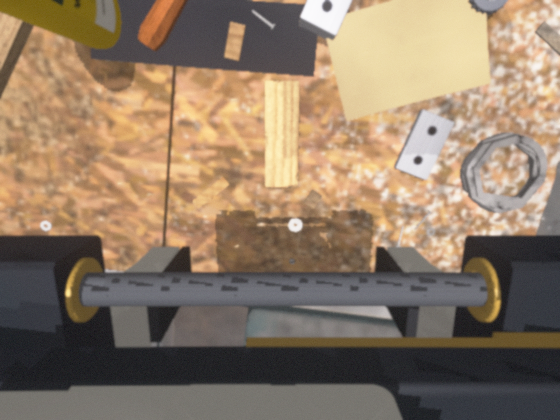

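The blank's corners are at (265,81), (297,80), (298,187), (266,187), matching the prediction and aligned with the tool.

>>> {"api": "servo_tool", "payload": {
  "increments": [
    {"grip": 70, "tx": 50, "ty": -0.5, "tz": 0, "rx": 0, "ry": 0, "rz": 0},
    {"grip": 70, "tx": 0, "ty": 0, "tz": 60, "rx": 0, "ry": 0, "rz": 0},
    {"grip": 70, "tx": 0, "ty": 0, "tz": 60, "rx": 0, "ry": 0, "rz": 0},
    {"grip": 70, "tx": 0, "ty": 0, "tz": 60, "rx": 0, "ry": 0, "rz": 0},
    {"grip": 70, "tx": 0, "ty": 0, "tz": 30, "rx": 0, "ry": 0, "rz": 0},
    {"grip": 70, "tx": 0, "ty": 0, "tz": 0, "rx": 0, "ry": 0, "rz": 0}
  ]
}}

```text
clock: 5.0
position: [0.6262, 0.3428, 0.0542]
orientation: [0.754, -0.656, -0.0, 0.002]
ft_force: [-0.2, 0.4, -0.1]
width: 0.07
finger_force: 0.0
```

Run:
```python
from h import *
to(625,344.5,188.3)
```

```text
pos [626.2 342.8  54.2] yaw(y) -172.1 tx,ty [-1.8  0.9] rz -0.3515677516845699 j6 -0.63 tilt [-0.0036 -0.0032 -1.    ] t 5.0
```

>>> {"api": "servo_tool", "payload": {
  "increments": [
    {"grip": 60, "tx": -2, "ty": 1, "tz": 20, "rx": 0.23, "ry": -0.15, "rz": 0},
    {"grip": 50, "tx": 0, "ty": 0, "tz": 26, "rx": 0, "ry": 0, "rz": 0},
    {"grip": 30, "tx": 0, "ty": 0, "tz": 0, "rx": 0, "ry": 0, "rz": 0},
    {"grip": 30, "tx": 0, "ty": 0, "tz": 0, "rx": 0, "ry": 0, "rz": 0},
    {"grip": 30, "tx": 0, "ty": 0, "tz": 0, "rx": 0, "ry": 0, "rz": 0},
    {"grip": 30, "tx": 0, "ty": 0, "tz": 0, "rx": 0, "ry": 0, "rz": 0}
  ],
  "squeeze": 20
}}

```text
clock: 5.75
position: [0.6272, 0.3467, 0.0128]
orientation: [0.755, -0.656, 0.001, -0.004]
ft_force: [-1.4, 0.1, 6.1]
width: 0.0376
finger_force: 20.0
```

>>> {"api": "servo_tool", "payload": {
  "increments": [
    {"grip": 30, "tx": 0, "ty": 0, "tz": -40, "rx": -0.2, "ry": 0.2, "rz": 0},
    {"grip": 30, "tx": 0, "ty": 0, "tz": -60, "rx": 0, "ry": 0, "rz": 0},
    {"grip": 30, "tx": 53.7, "ty": 25, "tz": 0, "rx": 0, "ry": 0, "rz": 0},
    {"grip": 30, "tx": 53.7, "ty": 25, "tz": 0, "rx": 0, "ry": 0, "rz": 0},
    {"grip": 30, "tx": 53.7, "ty": 25, "tz": 0, "rx": 0, "ry": 0, "rz": 0},
    {"grip": 30, "tx": 53.7, "ty": 25, "tz": 0, "rx": 0, "ry": 0, "rz": 0},
    {"grip": 30, "tx": 53.7, "ty": 25, "tz": 0, "rx": 0, "ry": 0, "rz": 0},
    {"grip": 30, "tx": 53.7, "ty": 25, "tz": 0, "rx": 0, "ry": 0, "rz": 0}
  ]
}}

```text
clock: 6.75
position: [0.5214, 0.0043, 0.1116]
orientation: [0.755, -0.656, 0.001, -0.001]
ft_force: [1.3, 0.9, 0.2]
width: 0.0379
finger_force: 20.0
```

>>> {"api": "servo_tool", "payload": {
  "increments": [
    {"grip": 30, "tx": 0, "ty": 0, "tz": 0, "rx": 0, "ry": 0, "rz": 10.4},
    {"grip": 30, "tx": 0, "ty": 0, "tz": 0, "rx": 0, "ry": 0, "rz": 10.4},
    {"grip": 30, "tx": 0, "ty": 0, "tz": 0, "rx": 0, "ry": 0, "rz": 10.4},
    {"grip": 30, "tx": 0, "ty": 0, "tz": 0, "rx": 0, "ry": 0, "rz": 0}
  ]
}}

```text
clock: 7.25
position: [0.5221, 0.0059, 0.1113]
orientation: [-0.551, 0.835, -0.001, 0.001]
ft_force: [0.2, 0.0, -0.3]
width: 0.0375
finger_force: 20.0
```

Run:
```python
from h import *
import pickle
to(521,7,157); print(sense()["width"],sense()["ft_force"])
d={n:cam(n) for n in("wrist","scene","side")};pickle.dump(d,open("w4.pkl","wb"))
w=d["wrist"]["im"];s=cv2.resize(d["side"]["im"][140:290,220:370],(560,420),interpolation=cv2.INTER_CUBIC)
cv2.imwrite("pics/w4.png",cv2.resize(np.vstack([w[:300],s])[...,::-1],None,fx=.8,fy=.8))
```

```text
pos [522.1   5.9 111.3] yaw(y) 156.8 tx,ty [-0.6  1.5] rz -0.16921763641749976 j6 -0.79 tilt [ 1.5e-03 -4.0e-04 -1.0e+00] t 7.2
0.037507929702026675 [ 0.21668566  0.03557519 -0.2803978 ]
```

View pics/w4.png

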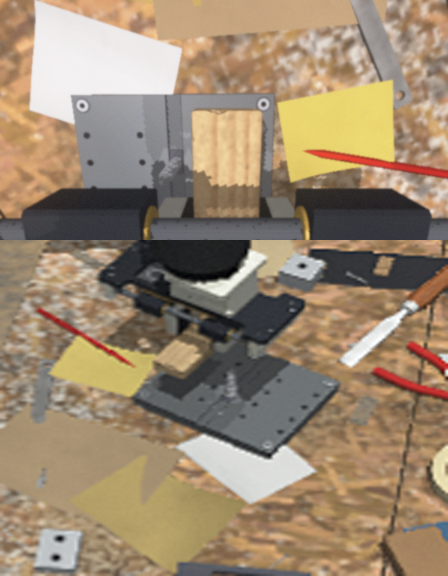

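Run:
```python
from h import *
import pickle
c=pickle.load(open("w4.pkl","rb"))["wrist"]
t=np.array([564.4,-8.5]);th=np.radians(-23);Rm=np.array([[np.cos(th),-np.sin(th)],[np.sin(th),np.cos(th)]])
loc=lambda P:((P[:,:2]*1000-t)@Rm).round(1).tolist()
s=sense();print("tcp",loc(np.array([s["position"]])))
print("plate corners",loc(onz(c,[(90,120),(342,119)],.024)))
print("blank -y end corners",loc(onz(c,[(241,137),(331,137)],.1175)))
```

```text
tcp [[-44.6, -3.2]]
plate corners [[83.7, -68.4], [-83.4, -68.6]]
blank -y end corners [[-26.7, -61.8], [-64.2, -61.6]]
```

>>> {"api": "servo_tool", "payload": {
  "increments": [
    {"grip": 30, "tx": 0, "ty": 2.2, "tz": 20, "rx": 0, "ry": 0, "rz": -0.2},
    {"grip": 30, "tx": 0, "ty": 0, "tz": 25, "rx": 0, "ry": 0, "rz": 0},
    {"grip": 30, "tx": 0, "ty": 0, "tz": 20, "rx": 0, "ry": 0, "rz": 0},
    {"grip": 30, "tx": 0, "ty": 0, "tz": 5, "rx": 0, "ry": 0, "rz": 0},
    {"grip": 30, "tx": 0, "ty": 0, "tz": 2, "rx": 0, "ry": 0, "rz": 0},
    {"grip": 30, "tx": 0, "ty": 0, "tz": 0, "rx": 0, "ry": 0, "rz": 0}
  ]
}}

```text
clock: 8.15
position: [0.5205, 0.0069, 0.0394]
orientation: [-0.552, 0.834, -0.001, 0.001]
ft_force: [-0.3, 0.2, -1.0]
width: 0.0375
finger_force: 20.0
```

>>> {"api": "servo_tool", "payload": {
  "increments": [
    {"grip": 30, "tx": 0, "ty": 0, "tz": 2, "rx": 0, "ry": 0, "rz": 0},
    {"grip": 30, "tx": 0, "ty": 0, "tz": 0, "rx": 0, "ry": 0, "rz": 0},
    {"grip": 30, "tx": 0, "ty": 0, "tz": 0, "rx": 0, "ry": 0, "rz": 0}
  ]
}}

```text
clock: 8.52
position: [0.5201, 0.0067, 0.037]
orientation: [-0.552, 0.834, -0.001, 0.0]
ft_force: [-0.8, 0.4, 0.4]
width: 0.0377
finger_force: 20.0
```

>>> {"api": "servo_tool", "payload": {
  "increments": [
    {"grip": 30, "tx": 0, "ty": 0, "tz": 1, "rx": 0, "ry": 0, "rz": 0},
    {"grip": 30, "tx": 0, "ty": 0, "tz": 0, "rx": 0, "ry": 0, "rz": 0}
  ]
}}

```text
clock: 8.78
position: [0.5201, 0.0068, 0.0367]
orientation: [-0.552, 0.834, -0.001, 0.0]
ft_force: [-4.1, 1.0, 10.1]
width: 0.0378
finger_force: 20.0
```

>>> {"api": "servo_tool", "payload": {
  "increments": [
    {"grip": 30, "tx": 0, "ty": 0, "tz": 1, "rx": 0, "ry": 0, "rz": 0},
    {"grip": 30, "tx": 0, "ty": 0, "tz": 0, "rx": 0, "ry": 0, "rz": 0}
  ]
}}

```text
clock: 9.02
position: [0.5201, 0.0068, 0.0365]
orientation: [-0.552, 0.834, -0.001, 0.0]
ft_force: [-7.6, 1.5, 20.4]
width: 0.0377
finger_force: 20.0
```

>>> {"api": "servo_tool", "payload": {
  "increments": [
    {"grip": 30, "tx": 0, "ty": 1, "tz": -1.7, "rx": 0, "ry": 0, "rz": 0},
    {"grip": 30, "tx": 0, "ty": 1, "tz": 0, "rx": 0, "ry": 0, "rz": 0},
    {"grip": 30, "tx": 0, "ty": 0, "tz": 0, "rx": 0, "ry": 0, "rz": 0}
  ]
}}

```text
clock: 9.4
position: [0.5184, 0.0076, 0.0366]
orientation: [-0.552, 0.834, -0.001, 0.0]
ft_force: [-0.5, 1.6, 3.5]
width: 0.0375
finger_force: 20.0
```

>>> {"api": "servo_tool", "payload": {
  "increments": [
    {"grip": 30, "tx": -2, "ty": 0.7, "tz": 0, "rx": 0, "ry": 0, "rz": 0},
    {"grip": 30, "tx": 0, "ty": 0, "tz": 0, "rx": 0, "ry": 0, "rz": 0}
  ]
}}

```text
clock: 9.65
position: [0.5184, 0.0094, 0.0366]
orientation: [-0.552, 0.834, -0.001, -0.0]
ft_force: [-0.5, -1.9, 5.3]
width: 0.0373
finger_force: 20.0
```

>>> {"api": "servo_tool", "payload": {
  "increments": [
    {"grip": 30, "tx": -2, "ty": 0.7, "tz": 0, "rx": 0, "ry": 0, "rz": 0},
    {"grip": 30, "tx": 0, "ty": 0, "tz": 0, "rx": 0, "ry": 0, "rz": 0}
  ]
}}

```text
clock: 9.9
position: [0.5185, 0.0114, 0.0366]
orientation: [-0.552, 0.834, -0.001, -0.0]
ft_force: [-1.8, -2.3, 6.4]
width: 0.0376
finger_force: 20.0
```

>>> {"api": "servo_tool", "payload": {
  "increments": [
    {"grip": 30, "tx": 0, "ty": 1, "tz": 0, "rx": 0, "ry": 0, "rz": 0},
    {"grip": 30, "tx": 0, "ty": 0, "tz": 0, "rx": 0, "ry": 0, "rz": 0}
  ]
}}

```text
clock: 10.15
position: [0.5183, 0.0117, 0.0367]
orientation: [-0.552, 0.834, -0.001, 0.0]
ft_force: [2.9, -4.6, 3.1]
width: 0.0375
finger_force: 20.0
```

>>> {"api": "servo_tool", "payload": {
  "increments": [
    {"grip": 30, "tx": -1.5, "ty": 0.5, "tz": 0, "rx": 0, "ry": 0, "rz": 0},
    {"grip": 30, "tx": 0, "ty": 0, "tz": 0, "rx": 0, "ry": 0, "rz": 0}
  ]
}}

```text
clock: 10.4
position: [0.5183, 0.012, 0.0367]
orientation: [-0.552, 0.834, -0.002, -0.0]
ft_force: [5.1, -12.5, 2.9]
width: 0.0378
finger_force: 20.0
```

Firm contact on both the side and the end pins. Releasing.

>>> {"api": "servo_tool", "payload": {
  "increments": [
    {"grip": 42, "tx": 0, "ty": -0.5, "tz": 0, "rx": 0, "ry": 0, "rz": 0},
    {"grip": 42, "tx": 0, "ty": 0, "tz": 0, "rx": 0, "ry": 0, "rz": 0},
    {"grip": 42, "tx": 0, "ty": 0, "tz": -15, "rx": 0, "ry": 0, "rz": 0},
    {"grip": 42, "tx": 0, "ty": 0, "tz": -60, "rx": 0, "ry": 0, "rz": 0},
    {"grip": 87, "tx": -50, "ty": -35, "tz": -60, "rx": 0, "ry": 0, "rz": 0},
    {"grip": 87, "tx": -50, "ty": 0, "tz": -60, "rx": 0, "ry": 0, "rz": 0},
    {"grip": 87, "tx": 0, "ty": 0, "tz": 0, "rx": 0, "ry": 0, "rz": 0}
  ]
}}

```text
clock: 11.28
position: [0.5746, 0.0768, 0.2086]
orientation: [-0.553, 0.833, -0.001, 0.004]
ft_force: [0.1, 0.1, -0.7]
width: 0.0667
finger_force: 0.0
```

Run:
```python
from h import *
import pickle
to(435,-286,94)
d={n:cam(n) for n in("wrist","side")};pickle.dump(d,open("w5.pkl","wb"))
w=d["wrist"]["im"];cv2.imwrite("pics/w5.png",cv2.resize(w[:240,80:480,::-1],None,fx=2,fy=2))
```

```text
pos [574.6  76.8 208.6] yaw(y) 157.1 tx,ty [388.6 -12.5] rz 63.10995916927689 j6 -0.87 tilt [ 0.0087  0.0022 -1.    ] t 11.3
```

View pics/w5.png

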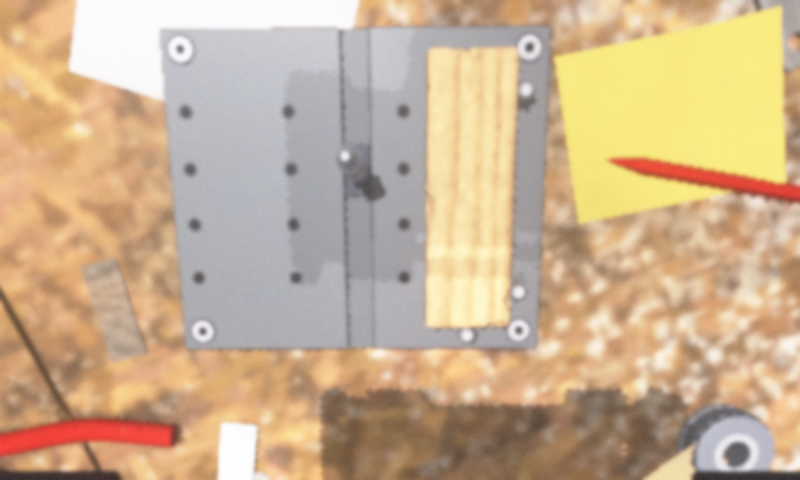

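The picture shows the blank seated against the pins at (526,90), (518,292) and (467,335), with the stud tip at (345,156).

>>> {"api": "servo_tool", "payload": {
  "increments": [
    {"grip": 87, "tx": 52, "ty": -10, "tz": 0, "rx": 0, "ry": 0, "rz": 0},
    {"grip": 87, "tx": 52, "ty": -10, "tz": 0, "rx": 0, "ry": 0, "rz": 0},
    {"grip": 87, "tx": 52, "ty": -10, "tz": 0, "rx": 0, "ry": 0, "rz": 0},
    {"grip": 87, "tx": 52, "ty": -10, "tz": 0, "rx": 0, "ry": 0, "rz": 0},
    {"grip": 87, "tx": 52, "ty": -10, "tz": 0, "rx": 0, "ry": 0, "rz": 0},
    {"grip": 87, "tx": 52, "ty": -10, "tz": 0, "rx": 0, "ry": 0, "rz": 0},
    {"grip": 87, "tx": 52, "ty": -12, "tz": 0, "rx": 0, "ry": 0, "rz": 10},
    {"grip": 87, "tx": 0, "ty": 0, "tz": 0, "rx": 0, "ry": 0, "rz": 10.6}
  ]
}}

```text
clock: 12.38
position: [0.4926, -0.2921, 0.2021]
orientation: [-0.389, 0.921, 0.0, -0.001]
ft_force: [0.5, -0.0, -1.0]
width: 0.0869
finger_force: 0.0
```

>>> {"api": "servo_tool", "payload": {
  "increments": [
    {"grip": 87, "tx": 0, "ty": 0, "tz": 0, "rx": 0, "ry": 0, "rz": 10.6},
    {"grip": 87, "tx": 0, "ty": 0, "tz": 0, "rx": 0, "ry": 0, "rz": 10.6},
    {"grip": 87, "tx": 0, "ty": 0, "tz": 0, "rx": 0, "ry": 0, "rz": 10.6},
    {"grip": 87, "tx": 0, "ty": 0, "tz": 0, "rx": 0, "ry": 0, "rz": 10.6},
    {"grip": 87, "tx": 0, "ty": 0, "tz": 0, "rx": 0, "ry": 0, "rz": 0}
  ]
}}

```text
clock: 13.0
position: [0.4941, -0.2891, 0.2027]
orientation: [-0.035, 0.999, -0.0, -0.001]
ft_force: [0.5, -0.1, 0.3]
width: 0.087
finger_force: 0.0
```

```bash
cat >> h.py <<'E'
LP=np.array([(85,-70),(-85,-70),(-85,70),(85,70),(-73,-42),(-73,42),(-50,61.5)])
def fitplate(W,L=LP):
    l0,w0=L.mean(0),W.mean(0);U,_,Vt=np.linalg.svd((W-w0).T@(L-l0));Rm=U@np.diag([1,np.linalg.det(U@Vt)])@Vt;t=w0-Rm@l0
    return t,Rm,np.degrees(np.arctan2(Rm[1,0],Rm[0,0]))
E
python3 - <<'E'
from h import *
import pickle
c=pickle.load(open("w5.pkl","rb"))["wrist"];a=lambda p:np.array(p)/2+np.array([79.75,-.25])
W=np.r_[onz(c,a([(161,29),(551,27),(537,349),(187,349)]),.024),onz(c,a([(526,90),(518,292),(467,335)]),.038)][:,:2]*1000
t,Rm,y=fitplate(W);print("plate",t.round(1),y.round(2),(W-LP@Rm.T-t).round(1).tolist())
st=onz(c,a([(345,156)]),.085)[0,:2]*1000;print("stud",st.round(1),(Rm.T@(st-t)).round(1))
b=onz(c,a([(428,47),(518,47),(508,326),(426,326)]),.043)[:,:2]*1000;print("blank local",((b-t)@Rm).round(1).tolist())
c=cam("wrist");pickle.dump(c,open("w6.pkl","wb"))
to(435,-286,94)
p=proj(c,[[.435,-.286,.019]])[0];print(p)
hsv=cv2.cvtColor(c["im"],cv2.COLOR_RGB2HSV)
for lo in (150,185): print(blob(c,(0,0,lo),(180,32,255),.019,(.435,-.286)))
save(c,"w6.png")
E
```

```text
plate [564.3  -8.3] -22.75 [[-1.0, 1.3], [0.9, 0.4], [0.3, -0.3], [-1.0, -0.1], [0.4, -0.3], [0.4, -0.5], [0.1, -0.5]]
stud [560.  -19.4] [  0.3 -11.8]
blank local [[-31.1, -57.6], [-67.9, -57.3], [-67.8, 56.4], [-30.8, 56.3]]
pos [ 494.3 -289.1  202.9] yaw(y) 94.2 tx,ty [59.   7.4] rz 0.18468404544684347 j6 -1.31 tilt [-9.e-04 -3.e-04 -1.e+00] t 13.1
[289.09435547 127.04932057]
(array([ 431.8, -283.5], dtype=float32), np.float32(93.9), [31, 54], [[414.0, -258.0], [418.0, -312.0], [449.0, -309.0], [446.0, -255.0]])
(array([ 431.3, -284. ], dtype=float32), np.float32(93.2), [31, 53], [[415.0, -258.0], [418.0, -311.0], [448.0, -310.0], [445.0, -257.0]])
```

View pics/w6.png

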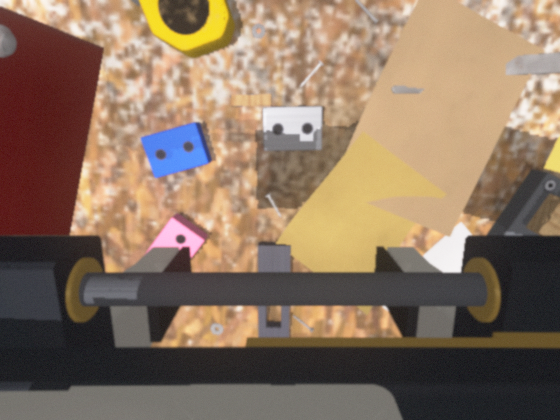

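The steel block's top has corners at (263,107), (321,107), (323,150), (265,151), partly in shadow. Blue and pink ones sit to its left. Moving over it and down.

>>> {"api": "servo_tool", "payload": {
  "increments": [
    {"grip": 87, "tx": 59, "ty": 10, "tz": 0, "rx": 0, "ry": 0, "rz": 0.6},
    {"grip": 87, "tx": 0, "ty": 0, "tz": 60, "rx": 0, "ry": 0, "rz": 0},
    {"grip": 87, "tx": 0, "ty": 0, "tz": 60, "rx": 0, "ry": 0, "rz": 0},
    {"grip": 87, "tx": 0, "ty": 0, "tz": 40, "rx": 0, "ry": 0, "rz": 0},
    {"grip": 87, "tx": 0, "ty": 0, "tz": 0, "rx": 0, "ry": 0, "rz": 0}
  ]
}}

```text
clock: 13.68
position: [0.4331, -0.2828, 0.0409]
orientation: [-0.031, 1.0, 0.001, -0.003]
ft_force: [-0.2, 0.2, 0.9]
width: 0.0871
finger_force: 0.0
```

Run:
```python
from h import *
to(434.8,-283.3,93.6)
```

```text
pos [ 433.1 -282.8   40.9] yaw(y) 93.5 tx,ty [-1.7 -0.6] rz -0.06582339948604954 j6 -1.31 tilt [-6.1e-03  9.0e-04 -1.0e+00] t 13.7
```

>>> {"api": "servo_tool", "payload": {
  "increments": [
    {"grip": 87, "tx": -1.5, "ty": -0.5, "tz": 20, "rx": 0, "ry": 0, "rz": 0},
    {"grip": 80, "tx": 0, "ty": 0, "tz": 11, "rx": 0, "ry": 0, "rz": 0},
    {"grip": 45, "tx": 0, "ty": 0, "tz": 0, "rx": 0, "ry": 0, "rz": 0},
    {"grip": 45, "tx": 0, "ty": 0, "tz": 0, "rx": 0, "ry": 0, "rz": 0},
    {"grip": 45, "tx": 0, "ty": 0, "tz": 0, "rx": 0, "ry": 0, "rz": 0},
    {"grip": 45, "tx": 0, "ty": 0, "tz": 0, "rx": 0, "ry": 0, "rz": 0}
  ],
  "squeeze": 35
}}

```text
clock: 14.42
position: [0.4379, -0.2839, 0.0133]
orientation: [-0.03, 1.0, -0.001, 0.001]
ft_force: [-1.2, 2.0, 6.3]
width: 0.0544
finger_force: 34.9
```

Run:
```python
from h import *
to(434.8,-283.3,93.6);print(sense()["finger_force"])
```

```text
pos [ 437.9 -283.9   13.3] yaw(y) 93.4 tx,ty [3.1 0.8] rz -0.2137049399069184 j6 -1.31 tilt [ 0.0018 -0.0012 -1.    ] t 14.4
34.87053573131561
```

>>> {"api": "servo_tool", "payload": {
  "increments": [
    {"grip": 45, "tx": 0, "ty": 0, "tz": -50, "rx": 0, "ry": 0, "rz": 0},
    {"grip": 45, "tx": 0, "ty": 0, "tz": -60, "rx": 0, "ry": 0, "rz": 0},
    {"grip": 45, "tx": -36.6, "ty": 46.8, "tz": 0, "rx": 0, "ry": 0, "rz": 0},
    {"grip": 45, "tx": -36.6, "ty": 46.8, "tz": 0, "rx": 0, "ry": 0, "rz": 0},
    {"grip": 45, "tx": -36.6, "ty": 46.8, "tz": 0, "rx": 0, "ry": 0, "rz": 0},
    {"grip": 45, "tx": -36.6, "ty": 46.8, "tz": 0, "rx": 0, "ry": 0, "rz": 0},
    {"grip": 45, "tx": -36.6, "ty": 46.8, "tz": 0, "rx": 0, "ry": 0, "rz": 0},
    {"grip": 45, "tx": 0, "ty": 0, "tz": 0, "rx": 0, "ry": 0, "rz": 8.7}
  ]
}}

```text
clock: 15.42
position: [0.608, -0.0359, 0.1215]
orientation: [0.046, 0.999, -0.0, 0.0]
ft_force: [-0.9, -0.8, -3.6]
width: 0.0545
finger_force: 34.9
```

>>> {"api": "servo_tool", "payload": {
  "increments": [
    {"grip": 45, "tx": 0, "ty": 0, "tz": 0, "rx": 0, "ry": 0, "rz": 8.7},
    {"grip": 45, "tx": 0, "ty": 0, "tz": 0, "rx": 0, "ry": 0, "rz": 8.7},
    {"grip": 45, "tx": 0, "ty": 0, "tz": 0, "rx": 0, "ry": 0, "rz": 0}
  ]
}}

```text
clock: 15.8
position: [0.6057, -0.0393, 0.1218]
orientation: [0.197, 0.98, -0.0, -0.0]
ft_force: [-0.0, -0.2, -2.3]
width: 0.0544
finger_force: 34.9
```

Run:
```python
from h import *
import pickle
to(607,-39.2,67.2);print(sense()["finger_force"],sense()["ft_force"])
c=cam("wrist");pickle.dump(c,open("w7.pkl","wb"))
cv2.imwrite("pics/w7.png",cv2.resize(c["im"][:320,60:480,::-1],None,fx=1.8,fy=1.8))
```

```text
pos [605.7 -39.3 121.8] yaw(y) 67.3 tx,ty [-1.2  0.6] rz 0.1282863982230964 j6 -2.22 tilt [-6.e-04 -8.e-04 -1.e+00] t 15.8
34.88873898983002 [-0.04642953 -0.20474523 -2.26590281]
```

View pics/w7.png

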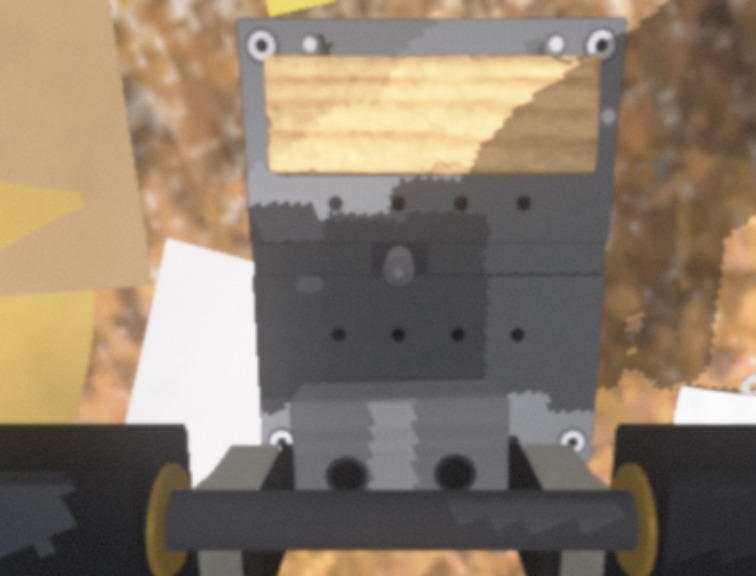

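The view shows the blank seated, the stud tip at (398,272), and the held block's front top edge at about y=398, from x=292 to x=508.

Run:
```python
from h import *
import pickle
c=pickle.load(open("w7.pkl","rb"));a=lambda p:np.array(p)/1.8+np.array([59.7,-.3])
t=np.array([564.3,-8.3]);th=np.radians(-22.8);Rm=np.array([[np.cos(th),-np.sin(th)],[np.sin(th),np.cos(th)]])
loc=lambda P:((P[:,:2]*1000-t)@Rm).round(1).tolist()
print("tcp",loc(np.array([sense()["position"]])))
print("block edge top",loc(onz(c,a([(292,399),(508,397)]),.1275)),"bottom",loc(onz(c,a([(296,386),(506,382)]),.1085)))
print("stud tip",loc(onz(c,a([(398,271)]),.085)),"pins",loc(onz(c,a([(310,44),(556,44),(608,117)]),.038)))
print("slot edges x",loc(onz(c,a([(400,241),(400,273)]),.024)))
```

```text
tcp [[50.3, -12.5]]
block edge top [[27.6, -37.9], [27.0, 15.3]] bottom [[29.3, -40.0], [28.1, 17.8]]
stud tip [[-0.1, -12.0]] pins [[-72.5, -42.3], [-72.5, 41.5], [-49.4, 61.1]]
slot edges x [[-6.5, -11.6], [5.9, -11.6]]
```

>>> {"api": "servo_tool", "payload": {
  "increments": [
    {"grip": 45, "tx": 0, "ty": 0, "tz": 30, "rx": 0, "ry": 0, "rz": 0.6},
    {"grip": 45, "tx": 0, "ty": 0, "tz": 30, "rx": 0, "ry": 0, "rz": 0},
    {"grip": 45, "tx": 0, "ty": 0, "tz": 18, "rx": 0, "ry": 0, "rz": 0},
    {"grip": 45, "tx": 0, "ty": 0, "tz": 4, "rx": 0, "ry": 0, "rz": 0},
    {"grip": 45, "tx": 0, "ty": 0, "tz": 2, "rx": 0, "ry": 0, "rz": 0},
    {"grip": 45, "tx": 0, "ty": 0, "tz": 0, "rx": 0, "ry": 0, "rz": 0},
    {"grip": 45, "tx": 0, "ty": 0, "tz": 0, "rx": 0, "ry": 0, "rz": 0}
  ]
}}

```text
clock: 16.73
position: [0.6068, -0.0393, 0.0392]
orientation: [0.202, 0.979, -0.0, 0.001]
ft_force: [-0.2, 0.8, -2.1]
width: 0.0542
finger_force: 34.9
```

>>> {"api": "servo_tool", "payload": {
  "increments": [
    {"grip": 45, "tx": 0, "ty": 0, "tz": 1, "rx": 0, "ry": 0, "rz": 0},
    {"grip": 45, "tx": 0, "ty": 0, "tz": 0, "rx": 0, "ry": 0, "rz": 0}
  ]
}}

```text
clock: 16.98
position: [0.6064, -0.0394, 0.0375]
orientation: [0.202, 0.979, -0.0, 0.0]
ft_force: [0.4, 0.8, -2.7]
width: 0.0543
finger_force: 34.9
```

>>> {"api": "servo_tool", "payload": {
  "increments": [
    {"grip": 45, "tx": 0, "ty": 0, "tz": 1, "rx": 0, "ry": 0, "rz": 0},
    {"grip": 45, "tx": 0, "ty": 0, "tz": 0, "rx": 0, "ry": 0, "rz": 0}
  ]
}}

```text
clock: 17.23
position: [0.6064, -0.0394, 0.0373]
orientation: [0.202, 0.979, -0.0, 0.001]
ft_force: [-3.1, 0.9, 6.1]
width: 0.0544
finger_force: 34.9
```

>>> {"api": "servo_tool", "payload": {
  "increments": [
    {"grip": 45, "tx": 0, "ty": 0, "tz": 0.7, "rx": 0, "ry": 0, "rz": 0},
    {"grip": 45, "tx": 0, "ty": 0, "tz": 0, "rx": 0, "ry": 0, "rz": 0}
  ]
}}

```text
clock: 17.48
position: [0.6065, -0.0394, 0.0373]
orientation: [0.202, 0.979, -0.0, 0.001]
ft_force: [-4.9, 2.4, 11.0]
width: 0.0548
finger_force: 34.9
```

>>> {"api": "servo_tool", "payload": {
  "increments": [
    {"grip": 62, "tx": 0, "ty": 0, "tz": -1, "rx": 0, "ry": 0, "rz": 0},
    {"grip": 62, "tx": 0, "ty": 0, "tz": 0, "rx": 0, "ry": 0, "rz": 0},
    {"grip": 62, "tx": 0, "ty": 0, "tz": -20, "rx": 0, "ry": 0, "rz": 0},
    {"grip": 62, "tx": 0, "ty": 0, "tz": -60, "rx": 0, "ry": 0, "rz": 0},
    {"grip": 87, "tx": 0, "ty": 0, "tz": -60, "rx": 0, "ry": 0, "rz": 0},
    {"grip": 87, "tx": -34, "ty": -40, "tz": -10, "rx": 0, "ry": 0, "rz": 0},
    {"grip": 87, "tx": -34, "ty": -40, "tz": -10, "rx": 0, "ry": 0, "rz": 0},
    {"grip": 87, "tx": -34, "ty": -40, "tz": 0, "rx": 0, "ry": 0, "rz": 0}
  ]
}}

```text
clock: 18.48
position: [0.6535, -0.1913, 0.1982]
orientation: [0.202, 0.979, -0.0, 0.002]
ft_force: [0.8, 0.6, -0.9]
width: 0.0866
finger_force: 0.0
```

>>> {"api": "servo_tool", "payload": {
  "increments": [
    {"grip": 87, "tx": -34, "ty": -40, "tz": 0, "rx": 0, "ry": 0, "rz": 0},
    {"grip": 87, "tx": -34, "ty": -40, "tz": 0, "rx": 0, "ry": 0, "rz": 0},
    {"grip": 87, "tx": 0, "ty": 0, "tz": 0, "rx": 0, "ry": 0, "rz": -8.9},
    {"grip": 87, "tx": 0, "ty": 0, "tz": 0, "rx": 0, "ry": 0, "rz": -8.9},
    {"grip": 87, "tx": 0, "ty": 0, "tz": 0, "rx": 0, "ry": 0, "rz": -8.9},
    {"grip": 87, "tx": 0, "ty": 0, "tz": 0, "rx": 0, "ry": 0, "rz": 0}
  ]
}}

```text
clock: 19.23
position: [0.6832, -0.2904, 0.1965]
orientation: [-0.029, 1.0, -0.0, 0.0]
ft_force: [1.1, 0.0, 0.3]
width: 0.0874
finger_force: 0.0
```

Run:
```python
from h import *
import pickle
to(617.7,-294,93.2)
d={n:cam(n) for n in("wrist","side")};c=d["wrist"];pickle.dump(d,open("w8.pkl","wb"))
print(proj(c,[[.6177,-.294,.012]])[0])
for v in (100,120): print(blob(c,(0,0,0),(180,75,v),.012,(.66,-.292)))
s=cv2.resize(d["side"]["im"][150:260,235:355],(560,513),interpolation=cv2.INTER_CUBIC)
cv2.imwrite("pics/w8.png",cv2.resize(np.vstack([c["im"][:240],s])[...,::-1],None,fx=.78,fy=.78))
```

```text
pos [ 683.2 -290.4  196.5] yaw(y) 93.3 tx,ty [65.6  0.2] rz 0.10293160918698163 j6 -1.37 tilt [ 3.e-04 -8.e-04 -1.e+00] t 19.2
[281.69131894 119.11997523]
(array([ 654.8, -287.1], dtype=float32), np.float32(3.9), [33, 57], [[625.0, -273.0], [627.0, -306.0], [684.0, -302.0], [682.0, -269.0]])
(array([ 620.1, -288.4], dtype=float32), np.float32(2.7), [35, 129], [[555.0, -274.0], [557.0, -309.0], [685.0, -303.0], [684.0, -268.0]])
```

View pics/w8.png

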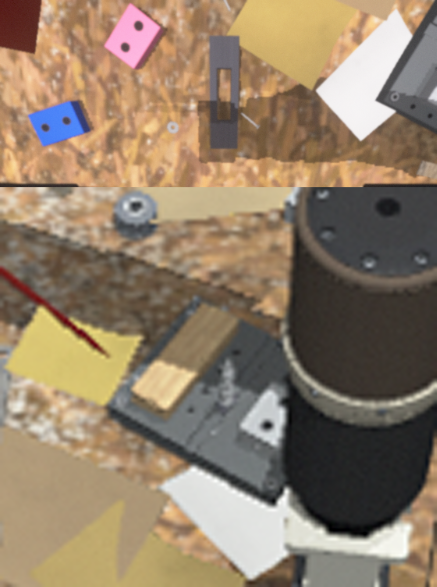

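The strap (upper half) is at about (224,92), nearly aligned with the tool. In the side view below, the block sits on the plate across the stud from the blank.

>>> {"api": "servo_tool", "payload": {
  "increments": [
    {"grip": 80, "tx": 62.5, "ty": 5.7, "tz": 0, "rx": 0, "ry": 0, "rz": 0.6},
    {"grip": 70, "tx": 0, "ty": 0, "tz": 60, "rx": 0, "ry": 0, "rz": 0},
    {"grip": 60, "tx": 0, "ty": 0, "tz": 60, "rx": 0, "ry": 0, "rz": 0},
    {"grip": 60, "tx": 0, "ty": 0, "tz": 40, "rx": 0, "ry": 0, "rz": 0},
    {"grip": 60, "tx": 0, "ty": 0, "tz": 0, "rx": 0, "ry": 0, "rz": 0}
  ]
}}

```text
clock: 19.95
position: [0.6183, -0.2878, 0.0335]
orientation: [-0.023, 1.0, 0.0, -0.003]
ft_force: [-0.6, 0.2, 0.6]
width: 0.0605
finger_force: 0.0
```

Run:
```python
from h import *
to(620,-288.4,92.7)
```

```text
pos [ 618.3 -287.8   33.5] yaw(y) 92.6 tx,ty [-1.6 -0.7] rz -0.07575583104394923 j6 -1.37 tilt [-5.9e-03  7.0e-04 -1.0e+00] t 19.9
```

>>> {"api": "servo_tool", "payload": {
  "increments": [
    {"grip": 60, "tx": -1, "ty": -0.6, "tz": 10, "rx": 0, "ry": 0, "rz": 0},
    {"grip": 60, "tx": 0, "ty": 0, "tz": 8, "rx": 0, "ry": 0, "rz": 0},
    {"grip": 60, "tx": 0, "ty": 0, "tz": 4, "rx": 0, "ry": 0, "rz": 0},
    {"grip": 60, "tx": 0, "ty": 0, "tz": 0, "rx": 0, "ry": 0, "rz": 0}
  ]
}}

```text
clock: 20.45
position: [0.6219, -0.289, 0.0152]
orientation: [-0.024, 1.0, -0.0, 0.0]
ft_force: [0.4, -0.3, 0.7]
width: 0.0598
finger_force: 0.0
```

Run:
```python
from h import *
to(620,-288.4,92.7);print(sense()["ft_force"])
```

```text
pos [ 621.9 -289.    15.2] yaw(y) 92.8 tx,ty [1.9 0.7] rz 0.06345499741374283 j6 -1.37 tilt [ 9.e-04 -8.e-04 -1.e+00] t 20.4
[ 0.40403156 -0.3056828   0.65391259]
```

>>> {"api": "servo_tool", "payload": {
  "increments": [
    {"grip": 60, "tx": 2, "ty": 0.5, "tz": 3, "rx": 0, "ry": 0, "rz": 0},
    {"grip": 60, "tx": 0, "ty": 0, "tz": 3, "rx": 0, "ry": 0, "rz": 0},
    {"grip": 60, "tx": 0, "ty": 0, "tz": 0, "rx": 0, "ry": 0, "rz": 0},
    {"grip": 60, "tx": 0, "ty": 0, "tz": 0, "rx": 0, "ry": 0, "rz": 0}
  ]
}}

```text
clock: 20.95
position: [0.6199, -0.2886, 0.0089]
orientation: [-0.024, 1.0, -0.0, 0.0]
ft_force: [-0.3, -0.8, 0.2]
width: 0.0601
finger_force: 0.0
```

>>> {"api": "servo_tool", "payload": {
  "increments": [
    {"grip": 25, "tx": 0, "ty": 0, "tz": 0, "rx": 0, "ry": 0, "rz": 0},
    {"grip": 25, "tx": 0, "ty": 0, "tz": 0, "rx": 0, "ry": 0, "rz": 0},
    {"grip": 25, "tx": 0, "ty": 0, "tz": 0, "rx": 0, "ry": 0, "rz": 0},
    {"grip": 25, "tx": 0, "ty": 0, "tz": 0, "rx": 0, "ry": 0, "rz": 0},
    {"grip": 25, "tx": 0, "ty": 0, "tz": 0, "rx": 0, "ry": 0, "rz": 0}
  ],
  "squeeze": 40
}}

```text
clock: 21.58
position: [0.6198, -0.2886, 0.0089]
orientation: [-0.024, 1.0, -0.0, 0.0]
ft_force: [-0.0, -0.9, 0.0]
width: 0.0327
finger_force: 40.0
```

>>> {"api": "servo_tool", "payload": {
  "increments": [
    {"grip": 45, "tx": 0, "ty": 0, "tz": 0, "rx": 0, "ry": 0, "rz": 0},
    {"grip": 45, "tx": 0, "ty": 0, "tz": 0, "rx": 0, "ry": 0, "rz": 0},
    {"grip": 45, "tx": 0, "ty": 0, "tz": 3, "rx": 0, "ry": 0, "rz": 0},
    {"grip": 45, "tx": 0, "ty": 0, "tz": 2, "rx": 0, "ry": 0, "rz": 0},
    {"grip": 45, "tx": 0, "ty": 0, "tz": 0, "rx": 0, "ry": 0, "rz": 0},
    {"grip": 45, "tx": 0, "ty": 0, "tz": 0, "rx": 0, "ry": 0, "rz": 0}
  ]
}}

```text
clock: 22.32
position: [0.6198, -0.2886, 0.0039]
orientation: [-0.024, 1.0, -0.0, 0.0]
ft_force: [0.7, -0.8, -0.5]
width: 0.0451
finger_force: 0.0
```

>>> {"api": "servo_tool", "payload": {
  "increments": [
    {"grip": 25, "tx": 0, "ty": 0, "tz": 0, "rx": 0, "ry": 0, "rz": 0},
    {"grip": 25, "tx": 0, "ty": 0, "tz": 0, "rx": 0, "ry": 0, "rz": 0},
    {"grip": 25, "tx": 0, "ty": 0, "tz": 0, "rx": 0, "ry": 0, "rz": 0},
    {"grip": 25, "tx": 0, "ty": 0, "tz": 0, "rx": 0, "ry": 0, "rz": 0}
  ],
  "squeeze": 45
}}

```text
clock: 22.82
position: [0.6199, -0.2886, 0.004]
orientation: [-0.024, 1.0, -0.0, 0.0]
ft_force: [0.5, -0.1, 0.3]
width: 0.0331
finger_force: 45.0
```

>>> {"api": "servo_tool", "payload": {
  "increments": [
    {"grip": 25, "tx": 0, "ty": 0, "tz": -40, "rx": 0, "ry": 0, "rz": 0},
    {"grip": 25, "tx": 0, "ty": 0, "tz": -50, "rx": 0, "ry": 0, "rz": 0},
    {"grip": 25, "tx": 0, "ty": 0, "tz": -50, "rx": 0, "ry": 0, "rz": 0},
    {"grip": 25, "tx": 9.4, "ty": 54.4, "tz": 0, "rx": 0, "ry": 0, "rz": 0},
    {"grip": 25, "tx": 9.4, "ty": 54.4, "tz": 0, "rx": 0, "ry": 0, "rz": 0},
    {"grip": 25, "tx": 9.4, "ty": 54.4, "tz": 0, "rx": 0, "ry": 0, "rz": 0},
    {"grip": 25, "tx": 9.4, "ty": 54.4, "tz": 0, "rx": 0, "ry": 0, "rz": 0},
    {"grip": 25, "tx": 9.4, "ty": 54.4, "tz": 0, "rx": 0, "ry": 0, "rz": 0}
  ]
}}

```text
clock: 23.82
position: [0.5584, -0.0174, 0.1432]
orientation: [-0.024, 1.0, -0.0, -0.0]
ft_force: [1.4, 0.2, -3.2]
width: 0.0332
finger_force: 45.0
```

>>> {"api": "servo_tool", "payload": {
  "increments": [
    {"grip": 25, "tx": 0, "ty": 0, "tz": 0, "rx": 0, "ry": 0, "rz": 8.5},
    {"grip": 25, "tx": 0, "ty": 0, "tz": 0, "rx": 0, "ry": 0, "rz": 8.5},
    {"grip": 25, "tx": 0, "ty": 0, "tz": 0, "rx": 0, "ry": 0, "rz": 8.5},
    {"grip": 25, "tx": 0, "ty": 0, "tz": 0, "rx": 0, "ry": 0, "rz": 0}
  ]
}}

```text
clock: 24.32
position: [0.559, -0.019, 0.1431]
orientation: [0.197, 0.98, -0.0, -0.0]
ft_force: [-0.2, 1.0, -3.1]
width: 0.0337
finger_force: 45.0
```

Run:
```python
from h import *
import pickle
to(560,-19.4,67.2);print(sense()["width"])
d={n:cam(n) for n in("wrist","side","scene")};c=d["wrist"];pickle.dump(d,open("w9.pkl","wb"))
cv2.imwrite("pics/w9.png",cv2.resize(c["im"][:320,100:460,::-1],None,fx=1.8,fy=1.8))
```

```text
pos [559.  -19.  143.1] yaw(y) 67.3 tx,ty [-1.1 -0. ] rz 0.11852192784229487 j6 -2.28 tilt [-4.e-04 -7.e-04 -1.e+00] t 24.3
0.0337325573023029
```

View pics/w9.png

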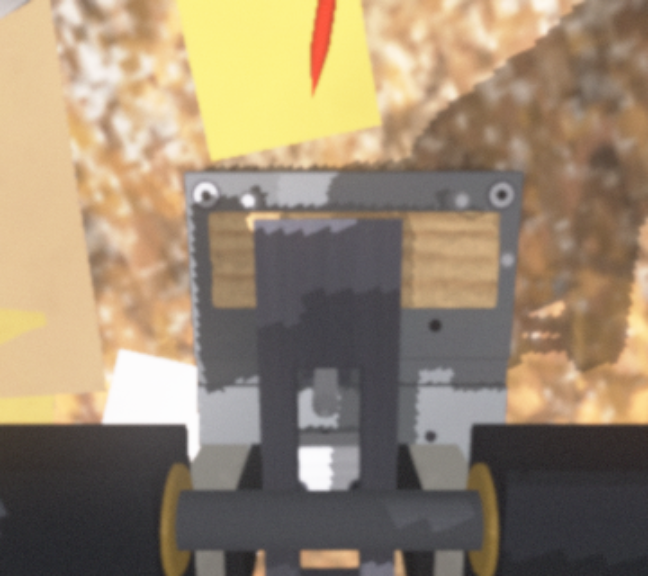

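The strap is held straight. Its end's top edge is at y≈221, x 255–403, and the stud shows through the slot at (325,400).

Run:
```python
from h import *
import pickle
c=pickle.load(open("w9.pkl","rb"))["wrist"];a=lambda p:np.array(p)/1.8+np.array([99.7,-.3])
t=np.array([564.3,-8.3]);th=np.radians(-22.8);Rm=np.array([[np.cos(th),-np.sin(th)],[np.sin(th),np.cos(th)]])
loc=lambda P:((P[:,:2]*1000-t)@Rm).round(1).tolist()
print("tcp",loc(np.array([sense()["position"]])))
e=a([(255,221),(403,220),(262,430),(399,430)])
print("end",loc(onz(c,e,.151)))
print("slot end+sides",loc(onz(c,a([(297,368),(360,368),(299,430),(359,430)]),.151)))
print("stud tip",loc(onz(c,a([(325,405)]),.085)), "pins",loc(onz(c,a([(248,201),(462,201),(507,260)]),.038)))
```

```text
tcp [[-0.4, -11.9]]
end [[-65.9, -27.2], [-66.2, 6.3], [-16.0, -26.9], [-16.1, 6.8]]
slot end+sides [[-31.7, -18.1], [-31.8, -3.0], [-16.0, -17.8], [-16.1, -3.0]]
stud tip [[-2.7, -11.9]] pins [[-72.4, -42.5], [-72.4, 41.7], [-49.6, 61.1]]
```

>>> {"api": "servo_tool", "payload": {
  "increments": [
    {"grip": 25, "tx": -0.7, "ty": -1.4, "tz": 0, "rx": 0, "ry": 0, "rz": 0.4},
    {"grip": 25, "tx": 0, "ty": 0, "tz": 25, "rx": 0, "ry": 0, "rz": 0},
    {"grip": 25, "tx": 0, "ty": 0, "tz": 20, "rx": 0, "ry": 0, "rz": 0},
    {"grip": 25, "tx": 0, "ty": 0, "tz": 10, "rx": 0, "ry": 0, "rz": 0},
    {"grip": 25, "tx": 0, "ty": 0, "tz": 10, "rx": 0, "ry": 0, "rz": 0},
    {"grip": 25, "tx": 0, "ty": 0, "tz": 0, "rx": 0, "ry": 0, "rz": 0}
  ]
}}

```text
clock: 25.22
position: [0.5596, -0.0208, 0.0782]
orientation: [0.2, 0.98, -0.001, 0.0]
ft_force: [-0.8, -0.1, -2.3]
width: 0.0333
finger_force: 45.0
```

>>> {"api": "servo_tool", "payload": {
  "increments": [
    {"grip": 25, "tx": 0, "ty": 0, "tz": 10, "rx": 0, "ry": 0, "rz": 0},
    {"grip": 25, "tx": 0, "ty": 0, "tz": 10, "rx": 0, "ry": 0, "rz": 0},
    {"grip": 25, "tx": 0, "ty": 0, "tz": 5, "rx": 0, "ry": 0, "rz": 0},
    {"grip": 25, "tx": 0, "ty": 0, "tz": 0, "rx": 0, "ry": 0, "rz": 0},
    {"grip": 25, "tx": 0, "ty": 0, "tz": 0, "rx": 0, "ry": 0, "rz": 0}
  ]
}}

```text
clock: 25.85
position: [0.56, -0.0206, 0.0538]
orientation: [0.2, 0.98, -0.0, 0.001]
ft_force: [0.6, 0.1, -3.6]
width: 0.0336
finger_force: 45.0
```

Run:
```python
from h import *
to(560,-19.4,67.2);s=sense();print(s["width"],s["ft_force"].round(1) if hasattr(s["ft_force"],"round") else s["ft_force"])
```

```text
pos [560.  -20.6  53.8] yaw(y) 66.9 tx,ty [0.5 1.1] rz -0.3216979855102977 j6 -2.29 tilt [ 1.e-03 -8.e-04 -1.e+00] t 25.9
0.03356053812522921 [ 0.6  0.1 -3.6]
```

No contact on the stud. Lowering onto the blank and block.

>>> {"api": "servo_tool", "payload": {
  "increments": [
    {"grip": 25, "tx": 0, "ty": 0, "tz": 4, "rx": 0, "ry": 0, "rz": 0},
    {"grip": 25, "tx": 0, "ty": 0, "tz": 2, "rx": 0, "ry": 0, "rz": 0},
    {"grip": 25, "tx": 0, "ty": 0, "tz": 0, "rx": 0, "ry": 0, "rz": 0},
    {"grip": 25, "tx": 0, "ty": 0, "tz": 0, "rx": 0, "ry": 0, "rz": 0}
  ]
}}

```text
clock: 26.35
position: [0.5599, -0.0207, 0.0477]
orientation: [0.2, 0.98, -0.0, 0.0]
ft_force: [-0.1, 0.3, -3.7]
width: 0.0334
finger_force: 45.0
```

>>> {"api": "servo_tool", "payload": {
  "increments": [
    {"grip": 25, "tx": 0, "ty": 0, "tz": 1, "rx": 0, "ry": 0, "rz": 0},
    {"grip": 25, "tx": 0, "ty": 0, "tz": 0, "rx": 0, "ry": 0, "rz": 0}
  ]
}}

```text
clock: 26.6
position: [0.56, -0.0207, 0.047]
orientation: [0.2, 0.98, -0.0, 0.001]
ft_force: [-1.3, 0.4, 0.4]
width: 0.0331
finger_force: 45.0
```

>>> {"api": "servo_tool", "payload": {
  "increments": [
    {"grip": 44, "tx": 0, "ty": 0, "tz": 0, "rx": 0, "ry": 0, "rz": 0},
    {"grip": 44, "tx": 0, "ty": 0, "tz": 0, "rx": 0, "ry": 0, "rz": 0},
    {"grip": 44, "tx": 0, "ty": 0, "tz": -20, "rx": 0, "ry": 0, "rz": 0},
    {"grip": 50, "tx": 0, "ty": 0, "tz": -50, "rx": 0, "ry": 0, "rz": 0},
    {"grip": 70, "tx": 0, "ty": 0, "tz": -60, "rx": 0, "ry": 0, "rz": 0},
    {"grip": 70, "tx": 32, "ty": 41, "tz": -15, "rx": 0, "ry": 0, "rz": 0},
    {"grip": 70, "tx": 32, "ty": 41, "tz": -15, "rx": 0, "ry": 0, "rz": 0},
    {"grip": 70, "tx": 32, "ty": 41, "tz": 0, "rx": 0, "ry": 0, "rz": 0}
  ]
}}

```text
clock: 27.6
position: [0.52, 0.1319, 0.2083]
orientation: [0.201, 0.98, 0.001, 0.002]
ft_force: [1.3, 1.0, -0.3]
width: 0.0698
finger_force: 0.0
```

>>> {"api": "servo_tool", "payload": {
  "increments": [
    {"grip": 70, "tx": 32, "ty": 41, "tz": 0, "rx": 0, "ry": 0, "rz": 0},
    {"grip": 70, "tx": 0, "ty": 0, "tz": 0, "rx": 0, "ry": 0, "rz": -10},
    {"grip": 70, "tx": 0, "ty": 0, "tz": 0, "rx": 0, "ry": 0, "rz": -10},
    {"grip": 70, "tx": 0, "ty": 0, "tz": 0, "rx": 0, "ry": 0, "rz": -10},
    {"grip": 70, "tx": 0, "ty": 0, "tz": 0, "rx": 0, "ry": 0, "rz": 0}
  ]
}}

```text
clock: 28.22
position: [0.5065, 0.1806, 0.2066]
orientation: [-0.059, 0.998, -0.0, 0.0]
ft_force: [-0.5, 0.4, 0.0]
width: 0.0699
finger_force: 0.0
```

Run:
```python
from h import *
import pickle
to(440.5,177)
d={n:cam(n) for n in("wrist","side")};c=d["wrist"];pickle.dump(d,open("w10.pkl","wb"))
print(proj(c,[[.4405,.177,.024]])[0])
s=cv2.resize(d["side"]["im"][160:260,240:360],(560,467),interpolation=cv2.INTER_CUBIC)
cv2.imwrite("pics/w10.png",cv2.resize(np.vstack([c["im"][:240],s])[...,::-1],None,fx=.84,fy=.84))
```

```text
pos [506.5 180.6 206.6] yaw(y) 96.8 tx,ty [65.9  4.2] rz None j6 -2.16 tilt [ 1.e-03 -7.e-04 -1.e+00] t 28.2
[286.16272988 118.50661974]
```

View pics/w10.png

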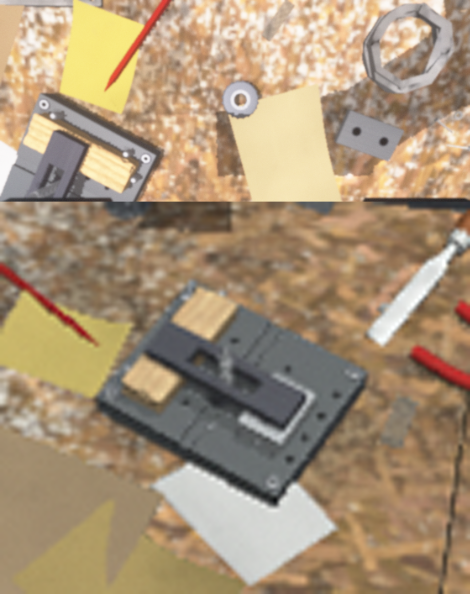

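The knob bore is at about (240,99), matching the prediction. The side view shows the strap over the stud, bridging blank and block.

>>> {"api": "servo_tool", "payload": {
  "increments": [
    {"grip": 70, "tx": 60, "ty": 4, "tz": 0, "rx": 0, "ry": 0, "rz": 0},
    {"grip": 70, "tx": 6, "ty": 0, "tz": 60, "rx": 0, "ry": 0, "rz": 0},
    {"grip": 70, "tx": 0, "ty": 0, "tz": 60, "rx": 0, "ry": 0, "rz": 0},
    {"grip": 70, "tx": 0, "ty": 0, "tz": 40, "rx": 0, "ry": 0, "rz": 0},
    {"grip": 70, "tx": 0, "ty": 0, "tz": 0, "rx": 0, "ry": 0, "rz": 0},
    {"grip": 70, "tx": 0, "ty": 0, "tz": 0, "rx": 0, "ry": 0, "rz": 0}
  ]
}}

```text
clock: 29.08
position: [0.4415, 0.1772, 0.0477]
orientation: [-0.059, 0.998, -0.0, 0.001]
ft_force: [0.3, 0.6, 0.2]
width: 0.0701
finger_force: 0.0
```

Run:
```python
from h import *
to(440.5,177)
```

```text
pos [441.5 177.2  47.7] yaw(y) 96.8 tx,ty [ 1. -0.] rz None j6 -2.25 tilt [ 1.9e-03 -1.0e-04 -1.0e+00] t 29.1
```

>>> {"api": "servo_tool", "payload": {
  "increments": [
    {"grip": 65, "tx": 0.5, "ty": 0, "tz": 20, "rx": 0, "ry": 0, "rz": 0},
    {"grip": 60, "tx": 0, "ty": 0, "tz": 14, "rx": 0, "ry": 0, "rz": 0},
    {"grip": 55, "tx": 0, "ty": 0, "tz": 5, "rx": 0, "ry": 0, "rz": 0},
    {"grip": 50, "tx": 0, "ty": 0, "tz": 0, "rx": 0, "ry": 0, "rz": 0},
    {"grip": 30, "tx": 0, "ty": 0, "tz": 0, "rx": 0, "ry": 0, "rz": 0},
    {"grip": 30, "tx": 0, "ty": 0, "tz": 0, "rx": 0, "ry": 0, "rz": 0},
    {"grip": 30, "tx": 0, "ty": 0, "tz": 0, "rx": 0, "ry": 0, "rz": 0},
    {"grip": 30, "tx": 0, "ty": 0, "tz": 0, "rx": 0, "ry": 0, "rz": 0}
  ],
  "squeeze": 20
}}

```text
clock: 30.08
position: [0.4403, 0.1766, 0.0078]
orientation: [-0.06, 0.998, -0.0, 0.001]
ft_force: [-0.5, 0.4, 5.2]
width: 0.0397
finger_force: 20.0
```

>>> {"api": "servo_tool", "payload": {
  "increments": [
    {"grip": 30, "tx": 0, "ty": 0, "tz": -40, "rx": 0, "ry": 0, "rz": 0},
    {"grip": 30, "tx": 0, "ty": 0, "tz": -50, "rx": 0, "ry": 0, "rz": 0},
    {"grip": 30, "tx": 0, "ty": 0, "tz": -45, "rx": 0, "ry": 0, "rz": 0},
    {"grip": 30, "tx": -24, "ty": -52, "tz": 0, "rx": 0, "ry": 0, "rz": 0},
    {"grip": 30, "tx": -24, "ty": -52, "tz": 0, "rx": 0, "ry": 0, "rz": 0},
    {"grip": 30, "tx": -24, "ty": -52, "tz": 0, "rx": 0, "ry": 0, "rz": 0},
    {"grip": 30, "tx": -24, "ty": -52, "tz": 0, "rx": 0, "ry": 0, "rz": 0},
    {"grip": 30, "tx": 0, "ty": 0, "tz": 0, "rx": 0, "ry": 0, "rz": 0}
  ]
}}

```text
clock: 31.08
position: [0.561, -0.0217, 0.1417]
orientation: [-0.058, 0.998, -0.001, -0.0]
ft_force: [-0.8, 0.4, -1.7]
width: 0.0394
finger_force: 20.0
```

>>> {"api": "servo_tool", "payload": {
  "increments": [
    {"grip": 30, "tx": 0, "ty": 0, "tz": 0, "rx": 0, "ry": 0, "rz": 0}
  ]
}}

```text
clock: 31.2
position: [0.5595, -0.0188, 0.142]
orientation: [-0.059, 0.998, -0.0, -0.0]
ft_force: [0.0, -0.0, -1.3]
width: 0.0395
finger_force: 20.0
```

Run:
```python
from h import *
import pickle
to(560,-19.4)
d={n:cam(n) for n in("wrist","side","scene")};c=d["wrist"];pickle.dump(d,open("w11.pkl","wb"))
z=sense()["position"][2]
print(proj(c,[[*sense()["position"][:2],z-.0078+.024]])[0])
p=proj(d["scene"],[[.56,-.0194,.085]])[0].astype(int);print(p)
s=cv2.resize(d["scene"]["im"][p[1]-75:p[1]+45,p[0]-80:p[0]+80],(560,420),interpolation=cv2.INTER_CUBIC)
cv2.imwrite("pics/w11.png",cv2.resize(np.vstack([c["im"][80:360],s])[...,::-1],None,fx=.85,fy=.85))
```

```text
pos [559.5 -18.8 142. ] yaw(y) 96.8 tx,ty [-0.4 -0.7] rz None j6 -1.77 tilt [-7.e-04 -8.e-04 -1.e+00] t 31.2
[283.0450067  278.38139083]
[264 207]
```

View pics/w11.png

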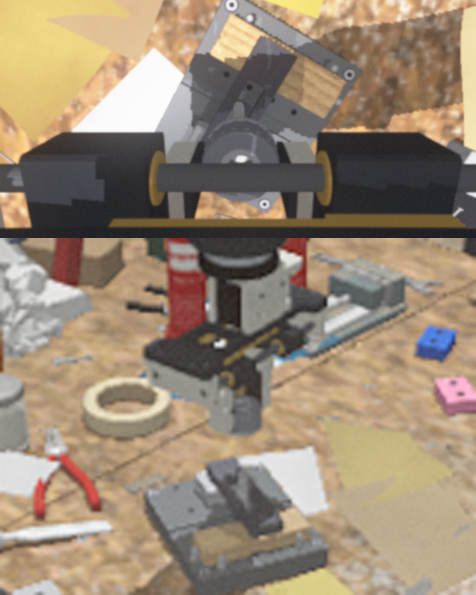

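I've now used more pictures than the 14 allowed, so I'll do the rest numerically, without viewing any more. Next is the knob's offset in the hand, from brightness profiles.

Run:
```python
from h import *
import pickle
c=pickle.load(open("w11.pkl","rb"))["wrist"];p=np.array([.5595,-.0188]);M=np.array([[-.993,-.118],[-.118,.993]])
g=cv2.cvtColor(c["im"],cv2.COLOR_RGB2GRAY)
for u in (271,283,295): print(u,[int(x) for x in g[200:276:2,u]])
for v in (236,250,258,264,268): print(v,[int(x) for x in g[v,225:341:4]])
for z in (.134,.142,.158):
  for r in (20.5,7):
    q=[np.r_[p+M@(np.array([r*np.cos(a),r*np.sin(a)])/1000),z] for a in (0,np.pi/2,np.pi,-np.pi/2)]
    print(z,r,proj(c,q).round().tolist())
```

```text
271 [70, 69, 68, 69, 69, 82, 98, 101, 100, 100, 107, 114, 92, 81, 84, 81, 83, 81, 91, 102, 99, 96, 94, 96, 98, 98, 96, 95, 97, 111, 122, 123, 124, 118, 94, 77, 67, 67]
283 [97, 114, 122, 115, 112, 117, 114, 113, 112, 105, 112, 97, 79, 83, 82, 82, 79, 86, 97, 98, 97, 95, 96, 97, 95, 95, 94, 97, 115, 124, 124, 154, 233, 242, 243, 208, 85, 63]
295 [77, 80, 73, 71, 76, 68, 63, 70, 76, 86, 99, 109, 90, 79, 78, 79, 79, 80, 103, 115, 99, 97, 96, 100, 102, 101, 102, 106, 111, 119, 146, 142, 126, 121, 100, 78, 65, 63]
236 [142, 159, 160, 135, 94, 85, 103, 82, 83, 92, 85, 87, 98, 100, 99, 98, 98, 110, 89, 84, 92, 80, 80, 104, 90, 94, 143, 158, 160]
250 [132, 128, 54, 43, 75, 86, 92, 98, 97, 95, 95, 94, 96, 95, 96, 96, 97, 97, 123, 105, 93, 95, 97, 88, 81, 75, 44, 67, 131]
258 [127, 63, 45, 39, 84, 96, 96, 99, 93, 95, 96, 99, 119, 125, 124, 123, 124, 118, 117, 97, 96, 95, 96, 95, 96, 74, 32, 36, 90]
264 [112, 46, 42, 52, 93, 94, 97, 93, 96, 97, 120, 122, 127, 136, 231, 234, 194, 123, 127, 119, 94, 94, 95, 96, 95, 89, 41, 42, 39]
268 [62, 43, 44, 55, 95, 97, 97, 93, 95, 112, 124, 117, 93, 190, 243, 241, 176, 92, 119, 122, 104, 96, 95, 96, 97, 94, 42, 33, 40]
0.134 20.5 [[280.0, 216.0], [322.0, 256.0], [281.0, 294.0], [239.0, 256.0]]
0.134 7 [[281.0, 243.0], [295.0, 256.0], [281.0, 269.0], [266.0, 256.0]]
0.142 20.5 [[280.0, 221.0], [324.0, 262.0], [281.0, 302.0], [237.0, 262.0]]
0.142 7 [[280.0, 249.0], [295.0, 262.0], [280.0, 276.0], [266.0, 262.0]]
0.158 20.5 [[280.0, 232.0], [328.0, 277.0], [280.0, 319.0], [233.0, 277.0]]
0.158 7 [[280.0, 262.0], [296.0, 277.0], [280.0, 292.0], [264.0, 277.0]]
```

>>> {"api": "servo_tool", "payload": {
  "increments": [
    {"grip": 30, "tx": 0, "ty": -0.7, "tz": 20, "rx": 0, "ry": 0, "rz": 0},
    {"grip": 30, "tx": 0, "ty": 0, "tz": 20, "rx": 0, "ry": 0, "rz": 0},
    {"grip": 30, "tx": 0, "ty": 0, "tz": 5, "rx": 0, "ry": 0, "rz": 0},
    {"grip": 30, "tx": 0, "ty": 0, "tz": 5, "rx": 0, "ry": 0, "rz": 0},
    {"grip": 30, "tx": 0, "ty": 0, "tz": 0, "rx": 0, "ry": 0, "rz": 0},
    {"grip": 30, "tx": 0, "ty": 0, "tz": 0, "rx": 0, "ry": 0, "rz": 0}
  ]
}}

```text
clock: 32.1
position: [0.5606, -0.0191, 0.0932]
orientation: [-0.06, 0.998, -0.0, 0.001]
ft_force: [0.3, -0.0, -1.2]
width: 0.0394
finger_force: 20.0
```

>>> {"api": "servo_tool", "payload": {
  "increments": [
    {"grip": 30, "tx": 0, "ty": 0, "tz": 5, "rx": 0, "ry": 0, "rz": 0},
    {"grip": 30, "tx": 0, "ty": 0, "tz": 5, "rx": 0, "ry": 0, "rz": 0},
    {"grip": 30, "tx": 0, "ty": 0, "tz": 0, "rx": 0, "ry": 0, "rz": 0},
    {"grip": 30, "tx": 0, "ty": 0, "tz": 0, "rx": 0, "ry": 0, "rz": 0}
  ]
}}

```text
clock: 32.6
position: [0.5603, -0.0193, 0.0826]
orientation: [-0.06, 0.998, -0.0, 0.0]
ft_force: [0.3, -0.1, -1.5]
width: 0.0391
finger_force: 20.0
```

>>> {"api": "servo_tool", "payload": {
  "increments": [
    {"grip": 30, "tx": 0, "ty": 0, "tz": 5, "rx": 0, "ry": 0, "rz": 0},
    {"grip": 30, "tx": 0, "ty": 0, "tz": 5, "rx": 0, "ry": 0, "rz": 0},
    {"grip": 30, "tx": 0, "ty": 0, "tz": 5, "rx": 0, "ry": 0, "rz": 0},
    {"grip": 30, "tx": 0, "ty": 0, "tz": 3, "rx": 0, "ry": 0, "rz": 0},
    {"grip": 30, "tx": 0, "ty": 0, "tz": 0, "rx": 0, "ry": 0, "rz": 0},
    {"grip": 30, "tx": 0, "ty": 0, "tz": 0, "rx": 0, "ry": 0, "rz": 0}
  ]
}}

```text
clock: 33.35
position: [0.5604, -0.0192, 0.0647]
orientation: [-0.06, 0.998, -0.0, 0.0]
ft_force: [0.1, 0.0, -0.4]
width: 0.0393
finger_force: 20.0
```

>>> {"api": "servo_tool", "payload": {
  "increments": [
    {"grip": 30, "tx": 0, "ty": 0, "tz": 1, "rx": 0, "ry": 0, "rz": 0},
    {"grip": 30, "tx": 0, "ty": 0, "tz": 1, "rx": 0, "ry": 0, "rz": 0},
    {"grip": 30, "tx": 0, "ty": 0, "tz": 0, "rx": 0, "ry": 0, "rz": 0}
  ]
}}

```text
clock: 33.72
position: [0.5604, -0.0192, 0.0629]
orientation: [-0.06, 0.998, -0.0, 0.0]
ft_force: [-0.7, -0.0, 3.3]
width: 0.0394
finger_force: 20.0
```

>>> {"api": "servo_tool", "payload": {
  "increments": [
    {"grip": 48, "tx": 0, "ty": 0, "tz": 0, "rx": 0, "ry": 0, "rz": 0},
    {"grip": 48, "tx": 0, "ty": 0, "tz": 0, "rx": 0, "ry": 0, "rz": 0},
    {"grip": 48, "tx": 0, "ty": 0, "tz": 0, "rx": 0, "ry": 0, "rz": 0},
    {"grip": 48, "tx": 0, "ty": 0, "tz": -15, "rx": 0, "ry": 0, "rz": 0},
    {"grip": 60, "tx": 0, "ty": 0, "tz": -40, "rx": 0, "ry": 0, "rz": 0},
    {"grip": 87, "tx": -20, "ty": 0, "tz": -50, "rx": 0, "ry": 0, "rz": 0},
    {"grip": 87, "tx": -45, "ty": 0, "tz": -40, "rx": 0, "ry": 0, "rz": 0},
    {"grip": 87, "tx": 0, "ty": 0, "tz": 0, "rx": 0, "ry": 0, "rz": 0}
  ]
}}

```text
clock: 34.72
position: [0.6289, -0.0109, 0.2124]
orientation: [-0.06, 0.998, -0.0, 0.004]
ft_force: [-0.9, 0.6, -0.5]
width: 0.0825
finger_force: 0.0
```

>>> {"api": "servo_tool", "payload": {
  "increments": [
    {"grip": 87, "tx": 0, "ty": 0, "tz": 0, "rx": 0, "ry": 0, "rz": 0},
    {"grip": 87, "tx": 0, "ty": 0, "tz": 0, "rx": 0, "ry": 0, "rz": 0}
  ]
}}

```text
clock: 34.98
position: [0.6235, -0.0116, 0.2069]
orientation: [-0.06, 0.998, -0.001, -0.001]
ft_force: [0.8, 0.1, 0.1]
width: 0.0872
finger_force: 0.0
```

Run:
```python
from h import *
import pickle
to(560,-19.4)
c=cam("wrist");pickle.dump(c,open("w12.pkl","wb"))
t=np.array([564.3,-8.3]);th=np.radians(-22.8);Rm=np.array([[np.cos(th),-np.sin(th)],[np.sin(th),np.cos(th)]])
# rectified (by ray casting) map of the plate at given height, local mm
def sample(z,xs,ys):
    X,Y=np.meshgrid(xs,ys);P=np.c_[X.ravel(),Y.ravel()]@Rm.T+t
    uv=proj(c,np.c_[P/1000,np.full(len(P),z)]).astype(np.float32)
    return cv2.remap(c["im"],uv[:,0].reshape(X.shape),uv[:,1].reshape(X.shape),cv2.INTER_LINEAR)
hsv=lambda a:cv2.cvtColor(a,cv2.COLOR_RGB2HSV)
b=hsv(sample(.043,np.arange(-85,86),np.arange(-70,71)));w=((b[...,1]>60)&(b[...,2]>90)).astype(np.uint8)
ys,xs=np.nonzero(cv2.morphologyEx(w,cv2.MORPH_OPEN,np.ones((5,5))));print("blank x",xs.min()-85,xs.max()-85,"y",ys.min()-70,ys.max()-70)
g=lambda a:cv2.cvtColor(a,cv2.COLOR_RGB2GRAY)
s=g(sample(.055,np.arange(-75,76,5),np.arange(-45,25,2)))
for x in(-60,-40,40,60): print("strap col x",x,s[:,(x+75)//5].tolist())
k=g(sample(.079,np.arange(-30,31),np.arange(-42,19)))
k2=cv2.GaussianBlur(cv2.resize(k,None,fx=4,fy=4,interpolation=cv2.INTER_CUBIC),(0,0),3)
print("bore",[(np.round(q/4-[30,42],1)).tolist() if len(q)==2 else [round(float(q[0])/4-30,1),round(float(q[1])/4-42,1),round(float(q[2])/4,1)] for q in (cv2.HoughCircles(k2,cv2.HOUGH_GRADIENT,1,200,param1=60,param2=15,minRadius=60,maxRadius=90)[0])])
```

```text
pos [623.5 -11.6 206.9] yaw(y) 96.9 tx,ty [63.9 -0.2] rz None j6 -1.75 tilt [-0.0012 -0.0011 -1.    ] t 35.0
blank x -85 85 y -70 70
strap col x -60 [212, 215, 212, 204, 203, 199, 199, 203, 188, 120, 121, 120, 119, 120, 121, 120, 118, 120, 117, 120, 118, 119, 118, 117, 118, 133, 204, 226, 225, 222, 218, 220, 224, 226, 225]
strap col x -40 [213, 219, 220, 222, 220, 220, 218, 204, 180, 119, 112, 109, 111, 110, 111, 109, 106, 110, 108, 107, 111, 112, 111, 110, 110, 117, 155, 194, 212, 218, 217, 216, 216, 216, 220]
strap col x 40 [160, 160, 159, 154, 193, 236, 234, 234, 204, 86, 76, 75, 77, 81, 81, 83, 81, 81, 82, 79, 79, 81, 79, 80, 78, 106, 141, 144, 145, 142, 121, 93, 92, 92, 91]
strap col x 60 [174, 174, 172, 163, 192, 246, 246, 237, 211, 138, 131, 128, 111, 88, 83, 82, 81, 83, 81, 80, 79, 80, 79, 79, 78, 110, 142, 145, 144, 144, 125, 94, 92, 92, 92]
bore [[0.6, -9.9, 19.0]]
```

Run:
```python
from h import *
import pickle
c=pickle.load(open("w12.pkl","rb"))
t=np.array([564.3,-8.3]);th=np.radians(-22.8);Rm=np.array([[np.cos(th),-np.sin(th)],[np.sin(th),np.cos(th)]])
def row(P,z):
    P=np.array(P,float)@Rm.T+t;uv=proj(c,np.c_[P/1000,np.full(len(P),z)]).round().astype(int);q=cv2.cvtColor(c["im"],cv2.COLOR_RGB2HSV)
    return [int(q[v,u,1]) if 0<=v<240 and 0<=u<560 else -1 for u,v in uv]
for y in(-50,-35,20,50): print("x -75..-25 at y",y,row([(x,y) for x in range(-75,-24)],.043))
print("y 50..70",row([(-42,y) for y in range(50,71)],.043))
to(0,0);print(sense()["clock"])
```

```text
x -75..-25 at y -50 [5, 0, 4, 2, 2, 9, 10, 71, 95, 90, 89, 86, 86, 93, 100, 101, 99, 89, 85, 85, 90, 98, 100, 96, 96, 91, 90, 85, 77, 73, 85, 94, 98, 95, 86, 78, 75, 76, 78, 76, 76, 72, 73, 77, 91, 79, 20, 6, 5, 8, 6]
x -75..-25 at y -35 [4, 9, 4, 4, 4, 6, 7, 58, 96, 98, 91, 92, 89, 96, 101, 106, 93, 83, 75, 77, 84, 94, 95, 84, 81, 74, 70, 72, 78, 78, 81, 93, 93, 89, 83, 77, 80, 84, 83, 82, 81, 84, 85, 89, 91, 74, 44, 3, 5, 8, 7]
x -75..-25 at y 20 [3, 5, 3, 3, 3, 7, 34, 89, 105, 95, 87, 84, 81, 83, 91, 98, 87, 74, 72, 76, 83, 88, 95, 94, 95, 86, 77, 68, 66, 68, 69, 74, 80, 86, 94, 89, 79, 75, 66, 67, 65, 70, 69, 85, 92, 72, 14, 7, 9, 8, 6]
x -75..-25 at y 50 [9, 7, 7, 5, 7, 12, 12, 62, 89, 87, 89, 83, 79, 88, 96, 99, 92, 85, 72, 68, 69, 69, 72, 78, 91, 93, 87, 83, 78, 74, 72, 72, 80, 93, 98, 97, 95, 92, 89, 85, 77, 74, 74, 83, 89, 94, 49, 23, 13, 10, 8]
y 50..70 [93, 84, 91, 93, 90, 93, 86, 55, 7, 5, 7, 6, 12, 13, 40, 94, 113, 117, 112, 115, 117]
pos [623.6 -11.6 207. ] yaw(y) 96.9 tx,ty [617.7  86.1] rz None j6 -1.75 tilt [-0.001  -0.0011 -1.    ] t 35.0
35.025
```

```bash
python3 -c "
from bench import *
print(close_job())"
```

```text
the job is handed in; nothing more can be done
None
```

The job is handed in at about 35 s: blank against its three pins, mid block across the stud, strap level and straight over the stud, knob seated on the strap; I viewed 16 pictures, over the 14 allowed, so the last checks were numerical only.

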